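Measure the resin specimens on the slide gauge

ROBOT

A 6-joint arm with a two-finger parallel gripper is mounted at the origin on the work surface. World frame = base frame: x ahead of the robot, y to its left, z up, the work surface at z = 0. Lengths are in m, angles in rad, forces in N, time in s.
With the tool pointing down it reaches from about 0.35 to 0.85 m from the base axis. Payload 8.1 kg.
Tool frame: the origin (TCP) lies on the mounting face of the last link; the fingertips stand 186 mm ahead of it and the grasp point (between the pads) lies 167 mm ahead of it; z points along the fingers, y is the line along which they close (so a half turn about z gives the same grasp; the last joint's range is limited). The gripper opens to 93 mm and grips with 3 to 60 N. Pads are 15 mm wide; open, the fingers measure 128 mm over their backs; the gripper's body (75 mm by 188 mm) begins 65 mm behind the grasp point.
Start: joints at [-1.201, 0.13, 1.488, -0, 1.523, -0.085], TCP at [0.264, -0.539, 0.405] pointing down, gripper open.
Joint ranges: [-2.96, 2.96], [-0.89, 2.26], [0.02, 2.5], [-1.34, 4.48], [0, 2.73], [-2.66, 2.66]. Speed limits (rad/s): [2.39, 2.39, 2.79, 3.14, 3.14, 3.14].

INTERFACE

Orientations are given as [roll, pitch, yaw] about the fixed x, y, z axes, in that order (R = Rz(yaw) Ry(pitch) Rx(roll)).
In Python, from rig import * gives the robot as it stands.
- The arm moves only by the shell command python3 -m creep 'ROWS' [OPENING] [FORCE]. ROWS is JSON, a list of rows, each an object of numbers: "x", "y", "z": the shift along the tool's x, y, z in mm; "roll": the turn about the tool's z in rad. A call has 1 to 10 rows; each row is the pose to reach, as a shift and turn from the pose commanded when the call began, along the tool's axes at that moment; what a row does not reach only later rows make up. A row lasts 1/10 s, in which the tool goes at most 50 mm and 8.59 degrees, less where a joint would pass 70% of its speed; a pose out of reach is approached as far as the arm can. A call with a gripper value outside its range is refused whole. OPENING is the finger opening in mm, from 0 to 93, set as the call begins (- or left out, the last holds). The fingers move at their own pace and stop on an object; FORCE is the grip in N (left out, the last holds). Time passes only in rows, so rows that repeat a pose let the fingers close. It gives the time, the measured TCP pose, the force, the opening and the grip force at its end, in the units of the state.
- state(): the state, without advancing time (a new reading comes with each control period).
- grab_frame(name): name is "scene" or "side" or "wrist"; returns the picture (420x560x3 uint8, red, green, blue); there is no depth.
- calibration(name): a dict with "vertical_fov" (degrees; the focal length in pixels is half the picture's height over the tangent of half this angle, whatever the lens; pixels are square), "cx", "cy" (the principal point, pixels), "R" (3x3) and "t" (3): a world point X has camera coordinates R X + t; the wrist camera has in their place "mount" (4x4, takes a point from camera to tool coordinates, whose origin is the TCP and whose axes are the flange's). Camera axes: x right, y down, z forward; pixel columns grow to the right and rows downward; lengths in m; the calibration is good to about 2 mm. A picture is of the moment at which its call begins: read the wrist's pose just before it. calibration takes no time and is no camera call.
- hand_in(): hands the job in; it is judged then, once.
The state is a dict: "time_s": time; "joint_positions": joint angles; "joint_velocities": joint speeds; "effort": joint torques, N m; "position": TCP position; "tcp_rot": TCP orientation; "contact_force": force on the tool from outside, world axes, zero at the start; "moment": the same for the moment, N m; "grip_width": opening from 0.0 (shut) to 1.0 (fully open); "grasp_force": force on a finger pad.
Only numpy, scipy, OpenCV 4.12 (cv2) and the standard library are available. Lean on these libraries where they do the work, as an engineer would, in place of code of your own. Each camera call takes 0.05 s, during which the arm holds its last target. There are 200 camera calls.

TASK

Swing the measuring slide's red lock lever up until it stands upright, then measure every specimen block that is there, one at a time in the order red, yellow, blue: lay it lengthwise between the jaw and the sprung anvil, slide the jaw shut until the anvil clearly gives (about 6 mm) and hold it there for half a second without driving the anvil to its stop, then draw the jaw back and put the block in the white tray. When all blocks lie flat in the tray, foot down and not stacked, park the jaw fully open and swing the lever down again to lock it; leave the jar, tub and dish alone.

Things in the scene. Friction and masses are not known exactly. Their poses are not given: they have to be found in the camera images.
- caliper: bench measuring slide, fixed: white base plate 300 x 110 x 20 mm; origin at the centre of its underside, z up, x along the slide from the jaw (near end, -x) to the sprung anvil (far end, +x). A block to be measured lies on the plate's top (20 mm up), its long side along x, centred on y = 0, between the steel jaw and the steel anvil. The anvil's face is at x = +90 mm at rest, 70 mm wide, its top 66 mm up; a black housing stands behind it.
- jaw (a joint): opening of the sliding jaw in m: distance from its face to the rest position of the anvil's face (jaw face at caliper x = 90 mm minus the value). 0.118 = fully open, against its stop (parked); falls as the jaw is pushed to +x. It slides with about 1.5 N friction and stays where it is left. Jaw plate 70 mm wide, 14 mm thick behind its face, top 71 mm above the table. While the lock lever is down the jaw is blocked.
- jaw_knob (a point): centre of the jaw's blue upright round knob (26 mm diameter, 34 mm tall, standing on the jaw's carriage whose top is 39 mm above the table); this point is 56 mm above the table and 55 mm behind (-x of) the jaw face. Grip it from above to slide the jaw either way.
- anvil (a joint): how far the sprung anvil is pressed in to +x, in m: 0 at rest, hard stop at 0.014, spring 600 N/m. It shows the measuring force: a measurement registers when a block squeezed between jaw and anvil presses it in by 2.5 mm or more (aim for about 6 mm, 3.6 N) and holds that for half a second; 13 mm is too hard.
- lever (a joint): angle of the red lock lever in rad: 0 = lying down level (locked, its end blocks the orange lug of the parked jaw), 1.57 = straight up, stop at 1.85. Stays where it is left (stiff hinge, about 1 N at the grip). Standing up, its crossbar reaches 152 mm above the table: pass over or clear of it. It can go fully down only while the jaw opening is more than 0.110.
- lever_grip (a point): middle of the free part of the lever's red crossbar (14 mm diameter, 50 mm free length along caliper y), which sticks out to +y from the end of the lever arm; 100 mm from the hinge, 45 mm above the table when down. Held from above across the bar, it can be led around the hinge.
- lever_hinge (a point): point on the lever's hinge axis, beside the crossbar's middle: caliper x = -125 mm, y = +111 mm, 45 mm up; the axis runs along caliper y; at 0 the arm points to caliper +x, opening lifts the crossbar and carries it to -x.
- tray: white open tray, fixed, 230 (x) x 250 (y) x 22 mm high outside, walls and floor 5 mm; origin at the centre of its underside; blocks go on its floor.
- red_center (a point): centre of the red specimen block: clear resin block with a beetle inside on a red foot, 80 (x) x 46 (y) x 36 mm (z up), about 140 g; starts on a cork mat 3 mm thick across the slide from the tray; may be absent.
- yellow_center (a point): centre of the yellow specimen block: clear resin block with a beetle inside on a yellow foot, 70 (x) x 46 (y) x 36 mm (z up), about 140 g; starts on a cork mat 3 mm thick across the slide from the tray; may be absent.
- blue_center (a point): centre of the blue specimen block: clear resin block with a beetle inside on a blue foot, 60 (x) x 46 (y) x 36 mm (z up), about 140 g; starts on a cork mat 3 mm thick across the slide from the tray; may be absent.
- jar_c (a point): bystander: glass jar with white lid, 60 mm diameter, 85 mm tall; centre. Leave alone.
- tub_c (a point): bystander: white open tub, 76 mm diameter, 60 mm tall; centre. Leave alone.
- dish_c (a point): bystander: flat glass dish, 70 mm diameter, 30 mm tall; centre. Leave alone.
Things that resemble listed ones, but are neither listed nor needed, are in the scene too. What is shaped like the part that bears blue_center but green or pink is not meant.

How it is judged:
By the outcome, as a careful person would: the job done as asked, in the order asked, and still so for the second after the job is handed in, with the robot touching nothing.
Of red, yellow, blue only 2 to 3 are there at a start; the rules pass over those that are not, and their reading is None.
At some moment in a run one of red, yellow, blue may be knocked a few centimetres aside while the robot is not near it.
Once in a run the grip may slacken for a moment while it holds something.
It also fails if it takes over 210 s, if anything falls off the work surface, if the arm or the gripper's body presses on something with over 40 N, if the wrist force passes 120 N, or if a joint passes its speed limit or range.

## Working session

There is one attempt and no reset: what is moved stays moved. The work goes in short steps, Python scripts to look and compute and a shell command to move; the robot and the scene stay as the last step left them, time stands still between calls to the robot, and variables do not carry over. Pictures are saved under pics/ and viewed, at most 14 in all, crops included, and the job is handed in when it is done.

```bash
ls; mkdir -p pics; python3 - <<'E'
from rig import *
import cv2
print(state())
for n in("scene","side"):
    c=calibration(n); print(n,c)
    cv2.imwrite(f"pics/{n}0.png",grab_frame(n)[:,:,::-1])
print(calibration("wrist"))
cv2.imwrite("pics/wrist0.png",grab_frame("wrist")[:,:,::-1])
E
```

```text
pics
{'time_s': 0.0, 'joint_positions': array([-1.20140551e+00,  1.31187900e-01,  1.48926359e+00, -3.39248570e-05,
        1.52302631e+00, -8.54094114e-02]), 'joint_velocities': array([-0.0017484 , -0.00050796, -0.00063638, -0.00030008, -0.00076147,
        0.0002687 ]), 'effort': array([ 7.06952087e-04, -5.59831953e+01, -4.91772723e+01,  7.69860414e-02,
        3.54325015e-02, -1.78552218e-04]), 'position': array([ 0.26349594, -0.53879061,  0.40367979]), 'tcp_rot': array([-3.13971149e+00, -1.27054094e-04,  4.54801760e-01]), 'contact_force': array([0.40606549, 0.7366969 , 0.45467149]), 'moment': array([-0.02983303, -0.00411709, -0.0827265 ]), 'grasp_force': 0.0, 'grip_width': 1.0013191602932363}
scene {'vertical_fov': 48.057188752953415, 'cx': 276.4235144995083, 'cy': 212.5469075068385, 'R': array([[ 0.58445852,  0.81132931,  0.01236876],
       [ 0.66744948, -0.47203147, -0.57593183],
       [-0.46143194,  0.34486378, -0.81740414]]), 't': array([-0.30956943, -0.31603884,  1.51484656])}
side {'vertical_fov': 46.03596539883626, 'cx': 275.2527880350843, 'cy': 215.47389869988606, 'R': array([[ 0.99805271, -0.06089577,  0.01350925],
       [-0.02757812, -0.62505056, -0.78009695],
       [ 0.05594857,  0.77820531, -0.62551279]]), 't': array([-0.54374068,  0.06456959,  1.44663432])}
{'vertical_fov': 58.811660472184336, 'cx': 276.91226603430505, 'cy': 207.27972986114082, 'mount': array([[-5.57050794e-04, -9.60026105e-01, -2.79909927e-01,
         7.77491754e-02],
       [ 9.99999288e-01, -8.30088245e-04,  8.56904178e-04,
         1.72260225e-03],
       [-1.05500032e-03, -2.79909251e-01,  9.60025884e-01,
         1.95716735e-02],
       [ 0.00000000e+00,  0.00000000e+00,  0.00000000e+00,
         1.00000000e+00]])}
```

View pics/scene0.png

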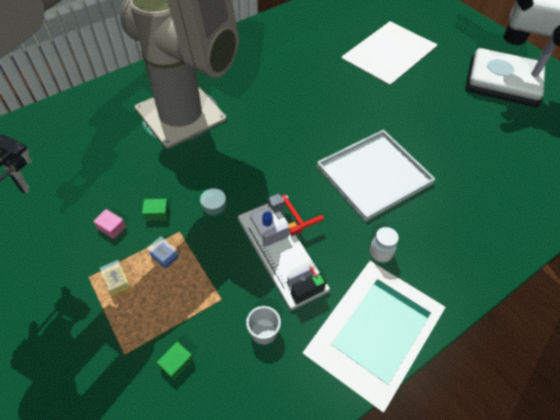

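View pics/side0.png

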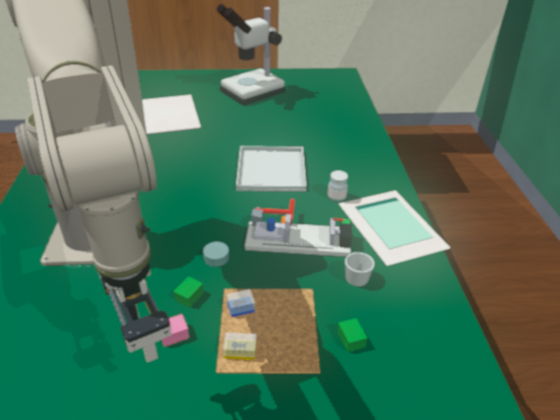

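```bash
cat > h.py <<'E'
from rig import *
import numpy as np, cv2, sys
from scipy.spatial.transform import Rotation as Ro
def cam(n,s=None):
    c=calibration(n); f=210/np.tan(np.radians(c["vertical_fov"]/2))
    if n!="wrist": return f,c["cx"],c["cy"],np.array(c["R"]),np.array(c["t"])
    s=s or state(); T=np.eye(4); T[:3,:3]=Ro.from_euler("xyz",s["tcp_rot"]).as_matrix(); T[:3,3]=s["position"]
    W=np.linalg.inv(T@np.array(c["mount"])); return f,c["cx"],c["cy"],W[:3,:3],W[:3,3]
def ray(C,uv):
    f,cx,cy,R,t=C; d=R.T@np.array([(uv[0]-cx)/f,(uv[1]-cy)/f,1]); return -R.T@t,d/np.linalg.norm(d)
def onz(C,uv,z):
    o,d=ray(C,uv); return o+d*(z-o[2])/d[2]
def proj(C,X):
    f,cx,cy,R,t=C; p=R@np.array(X)+t; return np.array([f*p[0]/p[2]+cx,f*p[1]/p[2]+cy])
def tri(Cs,uvs):
    A=np.zeros((3,3));b=np.zeros(3);L=[]
    for C,u in zip(Cs,uvs):
        o,d=ray(C,u);P=np.eye(3)-np.outer(d,d);A+=P;b+=P@o;L.append((P,o))
    X=np.linalg.solve(A,b);return X,[round(1000*np.linalg.norm(P@(X-o)),1) for P,o in L]
def blobs(im,lo,hi,amin=20):
    h=cv2.cvtColor(im,cv2.COLOR_RGB2HSV);m=cv2.inRange(h,np.array(lo),np.array(hi))
    n,l,s,c=cv2.connectedComponentsWithStats(m)
    return [(s[i,4],c[i].round(1),s[i,:4]) for i in range(1,n) if s[i,4]>=amin],m
def tool(s,X):  # where is grasp-point target X in tool axes (mm), relative to grasp point
    R=Ro.from_euler("xyz",s["tcp_rot"]).as_matrix(); return 1000*(R.T@(np.array(X)-s["position"])-[0,0,.167])
def topng(im,name): cv2.imwrite("pics/"+name,im[:,:,::-1])
E
python3 - <<'E'
from h import *
a=cv2.imread("pics/scene0.png")[180:320,225:345]; b=cv2.imread("pics/side0.png")[190:265,230:370]
o=np.zeros((600,800,3),np.uint8)
A=cv2.resize(a,None,fx=4,fy=4,interpolation=cv2.INTER_CUBIC)[:600,:];o[:A.shape[0],:min(400,A.shape[1])]=A[:,:400]
o=np.zeros((560,800,3),np.uint8);A=cv2.resize(a,None,fx=3.2,fy=4);A=cv2.resize(a,(360,420));B=cv2.resize(b,(420,225));o[:420,:360]=A;o[:225,370:790]=B
cv2.imwrite("pics/crop1.png",o)
for n in("scene","side"):
    im=cv2.imread(f"pics/{n}0.png")[:,:,::-1]
    for nm,lo,hi in(("red",(0,160,120),(8,255,255)),("red2",(172,160,120),(180,255,255)),("yel",(24,60,100),(34,255,255)),("blue",(105,100,60),(125,255,255))):
        print(n,nm,[(x[0],x[1],onz(cam(n),x[1],.02)[:2].round(3)) for x in blobs(im,lo,hi)[0]])
E
```

```text
scene red [(np.int32(310), array([300.3, 217.9]), array([0.555, 0.06 ]))]
scene red2 []
scene yel [(np.int32(221), array([119.3, 283.6]), array([ 0.455, -0.417]))]
scene blue [(np.int32(113), array([267. , 218.5]), array([ 0.505, -0.014])), (np.int32(112), array([166.7, 259.4]), array([ 0.461, -0.291]))]
side red [(np.int32(111), array([282.2, 208.9]), array([0.571, 0.086]))]
side red2 []
side yel [(np.int32(30), array([65.2, 63.7]), array([-0.402,  1.278])), (np.int32(30), array([ 31.2, 120. ]), array([-0.381,  0.7  ])), (np.int32(288), array([239.9, 353.9]), array([ 0.438, -0.441])), (np.int32(22), array([272.5, 373. ]), array([ 0.508, -0.494])), (np.int32(27), array([299., 373.]), array([ 0.566, -0.497]))]
side blue [(np.int32(79), array([270.4, 224. ]), array([0.531, 0.014])), (np.int32(71), array([241.5, 312.1]), array([ 0.442, -0.32 ]))]
```

View pics/crop1.png

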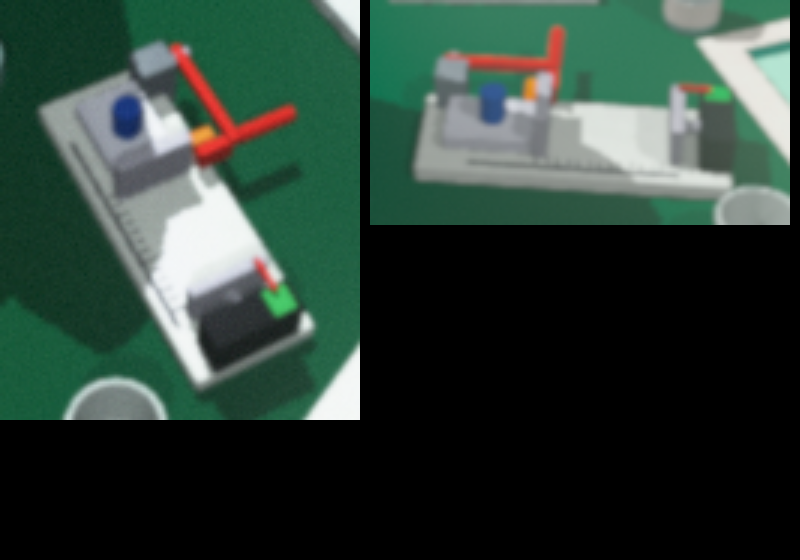

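```bash
python3 - <<'E'
from h import *
S=cam("scene");D=cam("side")
for u in((238.3,216),(291.7,306.7),(329.3,288.3),(267.7,203.3)): print("sc",onz(S,u,.02).round(4))
for u in((245,245.7),(350.3,249.3)): print("sd",onz(D,u,.02).round(4))
print("knob",tri([S,D],[(267,218.5),(270.4,224)]))
# crossbar ends scene: free end (294,112)/3, root (200,155)/3 ; side (557,32) free top
print("bar end",tri([S,D],[(225+294/3,180+112/3),(230+(557-370)/3,190+32/3)]))
print("bar root/arm",onz(S,(225+233/3,180+135/3),.045))
print("tray", [onz(S,u,.022).round(3) for u in((318,168),(382,131),(433,177),(368,217))],[onz(D,u,.022).round(3) for u in((240,147),(304,148),(306,187),(238,187))])
print("yel",tri([S,D],[(119.3,283.6),(239.9,353.9)]),"blue",tri([S,D],[(166.7,259.4),(241.5,312.1)]))
for n in("scene","side"):
    im=cv2.imread(f"pics/{n}0.png")[:,:,::-1]
    h=cv2.cvtColor(im,cv2.COLOR_RGB2HSV)
    print(n)
for n,u,z in(("jar",(385,235),.08),("tub",(264,320),.06),("dish",(213,198),.03)): print(n,onz(S,u,z).round(3))
E
```

```text
sc [ 0.4539 -0.0718  0.02  ]
sc [ 0.746  -0.1116  0.02  ]
sc [ 0.7607 -0.0083  0.02  ]
sc [0.4648 0.017  0.02  ]
sd [ 0.454  -0.0785  0.02  ]
sd [ 0.7498 -0.1072  0.02  ]
knob (array([ 0.52740181, -0.02925455,  0.05748734]), [np.float64(1.3), np.float64(1.3)])
bar end (array([0.60187763, 0.09776302, 0.04364434]), [np.float64(1.9), np.float64(1.9)])
bar root/arm [0.58913385 0.04026123 0.045     ]
tray [array([0.446, 0.208, 0.022]), array([0.443, 0.463, 0.022]), array([0.663, 0.456, 0.022]), array([0.659, 0.21 , 0.022])] [array([0.443, 0.458, 0.022]), array([0.677, 0.442, 0.022]), array([0.658, 0.196, 0.022]), array([0.435, 0.206, 0.022])]
yel (array([ 0.43620284, -0.41736953, -0.01150044]), [np.float64(0.9), np.float64(0.9)]) blue (array([ 0.44054142, -0.28759916, -0.01637407]), [np.float64(1.3), np.float64(1.3)])
scene
side
jar [0.748 0.172 0.08 ]
tub [ 0.749 -0.193  0.06 ]
dish [ 0.37  -0.099  0.03 ]
```

```bash
python3 -m creep '[{"x":40,"y":-28,"roll":-0.1},{"x":80,"y":-56,"roll":-0.2},{"x":120,"y":-84,"roll":-0.3},{"x":160,"y":-112,"roll":-0.4},{"x":200,"y":-140,"roll":-0.5},{"x":240,"y":-168,"roll":-0.6},{"x":280,"y":-196,"roll":-0.7},{"x":320,"y":-224,"roll":-0.8},{"x":360,"y":-252,"roll":-0.9},{"x":400,"y":-280,"roll":-1.0}]' 93 20
python3 - <<'E'
from h import *
s=state();print(s["position"],s["tcp_rot"],tool(s,(.596,.071,.238)))
E
```

```text
[ 0.26351525 -0.53885813  0.40391484] [-3.14016004e+00 -1.07677454e-04  4.54764818e-01] [ 5.66555408e+02 -4.01592342e+02 -4.48659809e-01]invalid input
```

```bash
python3 -m creep '[{"x":40,"y":-28,"z":0,"roll":-0.1},{"x":80,"y":-56,"z":0,"roll":-0.2}]' ; python3 -m creep --help
```

```text
time_s: 0.35
position: [0.3106, -0.4532, 0.4038]
tcp_rot: [-3.14, -0.0, 0.656]
contact_force: [0.3, -1.5, 0.2]
grip_width: 1.004
grasp_force: 0.0invalid input: not JSON, or not a number
```

```bash
python3 -m creep '[{"x":45,"y":-20,"z":0,"roll":-0.08},{"x":90,"y":-40,"z":0,"roll":-0.16},{"x":135,"y":-60,"z":0,"roll":-0.24},{"x":180,"y":-80,"z":0,"roll":-0.32},{"x":225,"y":-100,"z":0,"roll":-0.4},{"x":270,"y":-120,"z":0,"roll":-0.48},{"x":315,"y":-140,"z":0,"roll":-0.56},{"x":360,"y":-160,"z":0,"roll":-0.64},{"x":405,"y":-180,"z":0,"roll":-0.72},{"x":450,"y":-199,"z":0,"roll":-0.8}]' 93 20
python3 - <<'E'
from h import *
s=state();print(s["position"],s["tcp_rot"],tool(s,(.596,.071,.238)))
E
```

```text
time_s: 1.35
position: [0.5471, -0.0196, 0.4046]
tcp_rot: [-3.142, 0.0, 1.458]
contact_force: [0.8, -0.8, 1.0]
grip_width: 1.002
grasp_force: 0.0
[ 0.54706262 -0.01955866  0.40460014] [-3.14151470e+00  8.42226393e-05  1.45827062e+00] [95.49506555 38.47218692 -0.41090149]
```

```bash
python3 -m creep '[{"x":48,"y":19,"z":0,"roll":0},{"x":95,"y":38,"z":0,"roll":0},{"x":95,"y":38,"z":0,"roll":0},{"x":95,"y":38,"z":0,"roll":0}]'
python3 - <<'E'
from h import *
s=state();im=grab_frame("wrist");topng(im,"w1.png");print(s["position"],s["tcp_rot"])
import pickle;pickle.dump((s,im),open("w1.pkl","wb"))
C=cam("wrist",s)
for nm,lo,hi in(("red",(0,160,100),(8,255,255)),("blue",(105,120,50),(125,255,255))):
    print(nm,[(x[0],x[1],x[2],onz(C,x[1],.045 if nm=="red" else .07)[:2].round(3)) for x in blobs(im,lo,hi)[0]])
E
```

```text
time_s: 1.75
position: [0.5954, 0.0695, 0.4038]
tcp_rot: [-3.14, 0.001, 1.457]
contact_force: [-0.3, 0.2, -0.8]
grip_width: 0.998
grasp_force: 0.0
[0.59543964 0.06953919 0.40381144] [-3.14001897e+00  5.50589957e-04  1.45744271e+00]
red [(np.int32(2404), array([249.8, 209.8]), array([162, 158, 126,  97], dtype=int32), array([0.567, 0.047]))]
blue [(np.int32(823), array([219.3, 295.2]), array([205, 276,  29,  39], dtype=int32), array([ 0.53 , -0.026]))]
```

View pics/w1.png

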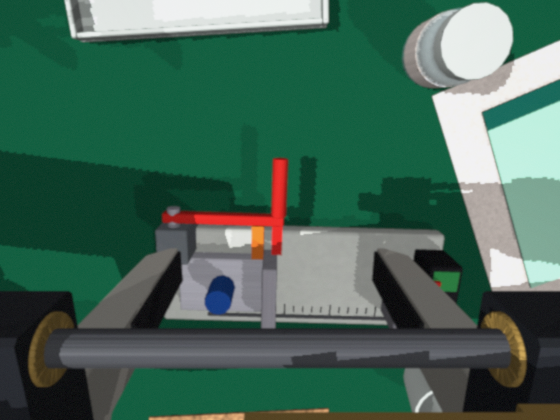

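```bash
python3 - <<'E'
from h import *
import pickle
s,im=pickle.load(open("w1.pkl","rb"));C=cam("wrist",s)
h=cv2.cvtColor(im,cv2.COLOR_RGB2HSV)
P=[]
for u in range(305,440,3):
    col=h[215:250,u,1]; v=215+np.argmax(col<90); P.append(onz(C,(u,v-.5),.02)[:2])
P=np.array(P);k=np.polyfit(P[:,0],P[:,1],1);print("edge yaw",np.arctan(k[0]),k,np.abs(np.polyval(k,P[:,0])-P[:,1]).max())
m=blobs(im,(0,160,100),(8,255,255))[1]
Q=[]
for v in range(166,210,2):
    us=np.nonzero(m[v,260:310])[0]+260; Q.append(onz(C,(us.mean(),v),.05)[:2])
Q=np.array(Q);kb=np.polyfit(Q[:,1],Q[:,0],1);print("bar yaw",-np.arctan(kb[0]),Q[0],Q[-1])
vs=np.nonzero(m[:,281])[0];print("bar top row",vs.min(),onz(C,(281,vs.min()),.045))
for u in((442.5,233),(444,322)):print(onz(C,u,.02))
print("knob top",[onz(C,(224,281),.073),onz(C,(219,305),.045)])
E
```

```text
edge yaw -0.14203253842783994 [-0.14299539  0.10505897] 0.0006647606564867126
bar yaw -0.14976490584198682 [0.60057933 0.08639736] [0.59430616 0.04720817]
bar top row 158 [0.60224626 0.09273914 0.045     ]
[ 0.76019862 -0.0079417   0.02      ]
[ 0.76299171 -0.11493244  0.02      ]
knob top [array([ 0.53750283, -0.01026316,  0.073     ]), array([ 0.52216366, -0.05068187,  0.045     ])]
```

```bash
python3 -m creep '[{"x":3,"y":3,"z":40,"roll":0.03},{"x":3,"y":3,"z":80,"roll":0.03},{"x":3,"y":3,"z":120,"roll":0.03},{"x":3,"y":3,"z":160,"roll":0.03},{"x":3,"y":3,"z":180,"roll":0.03},{"x":3,"y":3,"z":192,"roll":0.03},{"x":3,"y":3,"z":192,"roll":0.03},{"x":3,"y":3,"z":192,"roll":0.03}]' 40 12
python3 -m creep '[{"x":0,"y":0,"z":0,"roll":0},{"x":0,"y":0,"z":0,"roll":0},{"x":0,"y":0,"z":0,"roll":0},{"x":0,"y":0,"z":0,"roll":0},{"x":0,"y":0,"z":0,"roll":0},{"x":0,"y":0,"z":0,"roll":0}]' 8 12
```

```text
time_s: 2.6
position: [0.5992, 0.0702, 0.2142]
tcp_rot: [3.14, -0.0, 1.424]
contact_force: [0.8, -0.6, 0.6]
grip_width: 0.439
grasp_force: 0.0
time_s: 3.2
position: [0.5979, 0.0712, 0.2124]
tcp_rot: [-3.139, 0.0, 1.425]
contact_force: [-5.5, 0.6, 2.0]
grip_width: 0.144
grasp_force: 12.0
```

```bash
python3 -m creep '[{"x":0,"y":-1,"z":-16,"roll":0},{"x":0,"y":-5,"z":-31,"roll":0},{"x":0,"y":-11,"z":-45,"roll":0},{"x":0,"y":-19,"z":-59,"roll":0},{"x":0,"y":-29,"z":-71,"roll":0},{"x":0,"y":-41,"z":-81,"roll":0},{"x":0,"y":-55,"z":-89,"roll":0},{"x":0,"y":-69,"z":-95,"roll":0},{"x":0,"y":-84,"z":-99,"roll":0},{"x":0,"y":-100,"z":-100,"roll":0}]'
python3 -m creep '[{"x":0,"y":0,"z":0,"roll":0},{"x":0,"y":0,"z":0,"roll":0}]'
python3 -m creep '[{"x":0,"y":0,"z":0,"roll":0},{"x":0,"y":0,"z":0,"roll":0},{"x":0,"y":0,"z":0,"roll":0}]' 40
python3 -m creep '[{"x":0,"y":0,"z":-40,"roll":0},{"x":0,"y":0,"z":-80,"roll":0},{"x":0,"y":0,"z":-100,"roll":0},{"x":0,"y":0,"z":-100,"roll":0}]' 93
python3 - <<'E'
from h import *
s=state();print(s["position"],s["tcp_rot"])
o=np.zeros((420,800,3),np.uint8)
a=grab_frame("scene");b=grab_frame("side")
o[:,:360]=cv2.resize(a[180:320,225:345],(360,420));o[:225,370:790]=cv2.resize(b[190:265,230:370],(420,225))
topng(o,"c2.png")
E
```

```text
time_s: 4.2
position: [0.5008, 0.0853, 0.3171]
tcp_rot: [3.133, -0.001, 1.425]
contact_force: [1.8, -1.8, 4.8]
grip_width: 0.146
grasp_force: 12.0
time_s: 4.4
position: [0.5003, 0.0855, 0.3167]
tcp_rot: [3.136, -0.001, 1.425]
contact_force: [-0.6, -0.7, 9.7]
grip_width: 0.146
grasp_force: 12.0
time_s: 4.7
position: [0.4996, 0.0855, 0.3131]
tcp_rot: [3.141, -0.0, 1.425]
contact_force: [-0.1, 0.1, -0.2]
grip_width: 0.355
grasp_force: 0.0
time_s: 5.1
position: [0.5006, 0.0855, 0.4167]
tcp_rot: [3.135, -0.001, 1.425]
contact_force: [0.3, 0.1, -0.7]
grip_width: 0.7
grasp_force: 0.0
[0.50056713 0.08553815 0.41672418] [ 3.13536254e+00 -1.36325031e-03  1.42479187e+00]
```

View pics/c2.png

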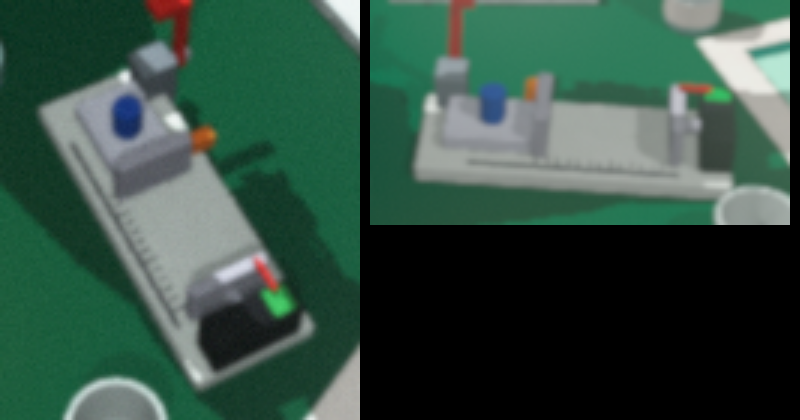

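```bash
python3 -m creep '[{"x":-44,"y":2,"z":0,"roll":0.145},{"x":-87,"y":5,"z":0,"roll":0.29},{"x":-131,"y":7,"z":0,"roll":0.435},{"x":-174,"y":9,"z":0,"roll":0.58},{"x":-218,"y":12,"z":0,"roll":0.725},{"x":-261,"y":14,"z":0,"roll":0.87},{"x":-305,"y":16,"z":0,"roll":1.015},{"x":-348,"y":19,"z":0,"roll":1.16},{"x":-392,"y":21,"z":0,"roll":1.305},{"x":-436,"y":23,"z":0,"roll":1.45}]' 93
python3 -m creep '[{"x":0,"y":0,"z":0,"roll":0.1},{"x":0,"y":0,"z":0,"roll":0.1},{"x":0,"y":0,"z":0,"roll":0.1}]'
python3 - <<'E'
from h import *
import pickle
s=state();im=grab_frame("wrist");topng(im,"w2.png");print(s["position"],s["tcp_rot"],s["joint_positions"])
pickle.dump((s,im),open("w2.pkl","wb"));C=cam("wrist",s)
for nm,lo,hi in(("yel",(22,110,90),(36,255,255)),("blue",(105,90,50),(125,255,255)),("red",(0,150,90),(8,255,255))):
    for x in blobs(im,lo,hi,60)[0]: print(nm,x)
E
```

```text
time_s: 6.2
position: [0.4581, -0.3507, 0.4099]
tcp_rot: [-3.139, 0.003, -0.031]
contact_force: [1.0, -0.2, -0.2]
grip_width: 1.001
grasp_force: 0.0
time_s: 6.5
position: [0.4588, -0.3487, 0.4108]
tcp_rot: [-3.14, 0.003, -0.122]
contact_force: [-0.6, 0.8, 0.2]
grip_width: 1.001
grasp_force: 0.0
[ 0.45883351 -0.34870743  0.41075862] [-3.13950637e+00  2.50593467e-03 -1.21982401e-01] [-7.38905555e-01  6.57221405e-02  1.54617823e+00  2.52134620e-04
  1.53294326e+00  9.53865835e-01]
yel (np.int32(273), array([335.7, 175.7]), array([326, 155,  46,  67], dtype=int32))
yel (np.int32(202), array([340.6, 413.1]), array([245, 413, 197,   6], dtype=int32))
blue (np.int32(362), array([233.3, 188.1]), array([195, 169,  60,  52], dtype=int32))
```

View pics/w2.png

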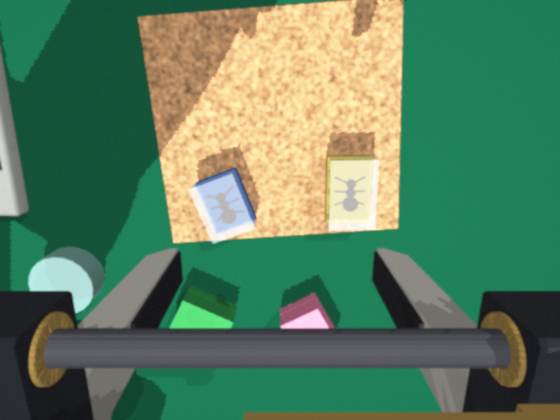

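```bash
python3 - <<'E'
from h import *
import pickle
s,im=pickle.load(open("w2.pkl","rb"));C=cam("wrist",s)
for n,q in(("yel",[(328,160),(377,159),(376,230),(327,228)]),("blue",[(191,190),(236,172),(255,221),(212,242)])):
    P=np.array([onz(C,u,.039)[:2] for u in q]);c=P.mean(0)
    L=((P[0]-P[3])+(P[1]-P[2]))/2;W=((P[0]-P[1])+(P[3]-P[2]))/2
    print(n,c.round(4),"L",np.linalg.norm(L).round(4),np.arctan2(L[1],L[0]).round(3),"W",np.linalg.norm(W).round(4),(np.arctan2(W[1],W[0])-np.pi/2).round(3),tool(s,[*c,.024]).round(1))
E
```

```text
yel [ 0.4375 -0.4208] L 0.07 -0.079 W 0.0478 -0.134 [-11.5  75.  219.6]
blue [ 0.441  -0.2946] L 0.0547 0.204 W 0.0485 0.305 [-23.3 -50.8 219.9]
```

```bash
python3 -m creep '[{"x":-5,"y":35,"z":20,"roll":0},{"x":-11,"y":75,"z":40,"roll":-0.02},{"x":-11,"y":75,"z":90,"roll":-0.02},{"x":-11,"y":75,"z":140,"roll":-0.02},{"x":-11,"y":75,"z":180,"roll":-0.02},{"x":-11,"y":75,"z":205,"roll":-0.02},{"x":-11,"y":75,"z":215,"roll":-0.02},{"x":-11,"y":75,"z":215,"roll":-0.02},{"x":-11,"y":75,"z":215,"roll":-0.02}]' 93
python3 -m creep '[{"x":0,"y":0,"z":0,"roll":0},{"x":0,"y":0,"z":0,"roll":0},{"x":0,"y":0,"z":0,"roll":0},{"x":0,"y":0,"z":0,"roll":0},{"x":0,"y":0,"z":0,"roll":0}]' 36 30
python3 -m creep '[{"x":0,"y":0,"z":-40,"roll":0},{"x":0,"y":0,"z":-90,"roll":0},{"x":0,"y":0,"z":-130,"roll":0},{"x":0,"y":0,"z":-160,"roll":0},{"x":0,"y":0,"z":-160,"roll":0},{"x":0,"y":0,"z":-160,"roll":0}]'
python3 - <<'E'
from h import *
import pickle
s=state();im=grab_frame("wrist");topng(im,"w3.png");print(s["position"],s["tcp_rot"],s["grip_width"]*93)
pickle.dump((s,im),open("w3.pkl","wb"))
ct=np.array([.6075,-.0415]);ex=np.array([.9899,-.1415]);print(tool(s,[*(ct+.046*ex),.1]))
E
```

```text
time_s: 7.45
position: [0.4396, -0.4224, 0.1995]
tcp_rot: [3.14, -0.002, -0.104]
contact_force: [-0.8, 0.1, 0.3]
grip_width: 1.003
grasp_force: 0.0
time_s: 7.95
position: [0.4388, -0.4224, 0.198]
tcp_rot: [3.141, -0.0, -0.105]
contact_force: [0.2, 0.6, 0.2]
grip_width: 0.621
grasp_force: 0.0
time_s: 8.55
position: [0.4389, -0.4224, 0.3585]
tcp_rot: [3.14, -0.001, -0.105]
contact_force: [-0.9, 0.4, -0.7]
grip_width: 0.388
grasp_force: 0.0
[ 0.43886521 -0.42243326  0.35846891] [ 3.14039855e+00 -1.28118734e-03 -1.05240002e-01] 36.057475065419105
[ 173.32226914 -395.15902273   91.21950227]
```

View pics/w3.png

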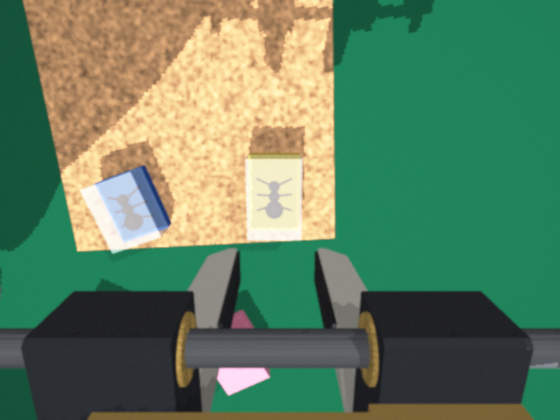

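```bash
python3 - <<'E'
from h import *
import pickle
s,im=pickle.load(open("w3.pkl","rb"));C=cam("wrist",s)
for n,q in(("yel",[(247,157),(302,157),(301,240),(246,240)]),("blue",[(82,189),(143,167),(170,227),(114,251)])):
    P=np.array([onz(C,u,.039)[:2] for u in q]);c=P.mean(0)
    L=((P[0]-P[3])+(P[1]-P[2]))/2;W=((P[0]-P[1])+(P[3]-P[2]))/2
    print(n,c.round(4),"L",np.linalg.norm(L).round(4),np.arctan2(L[1],L[0]).round(3),"W",np.linalg.norm(W).round(4),(np.arctan2(W[1],W[0])-np.pi/2).round(3),tool(s,[*c,.028]).round(1))
E
```

```text
yel [ 0.4372 -0.422 ] L 0.0715 -0.12 W 0.0458 -0.106 [ -2.1  -0.7 163.5]
blue [ 0.4421 -0.2988] L 0.0566 0.232 W 0.055 0.269 [ -10.2 -123.7  163.3]
```

```bash
python3 -m creep '[{"x":-2,"y":0,"z":0,"roll":0},{"x":-2,"y":0,"z":20,"roll":0},{"x":-2,"y":0,"z":40,"roll":0},{"x":-2,"y":0,"z":60,"roll":0},{"x":-2,"y":0,"z":90,"roll":0},{"x":-2,"y":0,"z":120,"roll":0},{"x":-2,"y":0,"z":145,"roll":0},{"x":-2,"y":0,"z":164,"roll":0},{"x":-2,"y":0,"z":164,"roll":0},{"x":-2,"y":0,"z":164,"roll":0}]' 80
python3 -m creep '[{"x":0,"y":0,"z":0,"roll":0},{"x":0,"y":0,"z":0,"roll":0},{"x":0,"y":0,"z":0,"roll":0},{"x":0,"y":0,"z":0,"roll":0},{"x":0,"y":0,"z":0,"roll":0},{"x":0,"y":0,"z":0,"roll":0},{"x":0,"y":0,"z":0,"roll":0},{"x":0,"y":0,"z":0,"roll":0}]' 36 30
```

```text
time_s: 9.6
position: [0.436, -0.4213, 0.1917]
tcp_rot: [-3.139, 0.003, -0.105]
contact_force: [0.0, -0.3, -0.4]
grip_width: 0.859
grasp_force: 0.0
time_s: 10.4
position: [0.4368, -0.422, 0.1938]
tcp_rot: [-3.142, 0.0, -0.105]
contact_force: [-0.4, 1.3, 0.8]
grip_width: 0.494
grasp_force: 30.0
```

```bash
python3 -m creep '[{"x":0,"y":0,"z":-20,"roll":0},{"x":0,"y":0,"z":-50,"roll":0},{"x":0,"y":0,"z":-90,"roll":0},{"x":0,"y":-10,"z":-125,"roll":0},{"x":10,"y":-30,"z":-150,"roll":0},{"x":25,"y":-60,"z":-150,"roll":0},{"x":42,"y":-100,"z":-150,"roll":0},{"x":60,"y":-140,"z":-150,"roll":0},{"x":78,"y":-180,"z":-150,"roll":0},{"x":96,"y":-220,"z":-150,"roll":0}]'
python3 -m creep '[{"x":18,"y":-40,"z":0,"roll":0.01},{"x":36,"y":-80,"z":0,"roll":0.02},{"x":54,"y":-120,"z":0,"roll":0.03},{"x":72,"y":-155,"z":0,"roll":0.037},{"x":80,"y":-175,"z":0,"roll":0.037},{"x":80,"y":-175,"z":0,"roll":0.037},{"x":80,"y":-175,"z":0,"roll":0.037},{"x":80,"y":-175,"z":0,"roll":0.037}]'
python3 - <<'E'
from h import *
import pickle
s=state();im=grab_frame("wrist");topng(im,"w4.png");print(s["position"],s["tcp_rot"],s["grip_width"]*93)
pickle.dump((s,im),open("w4.pkl","wb"))
ct=np.array([.6075,-.0415]);ex=np.array([.9899,-.1415]);print(tool(s,[*(ct+.046*ex),.045]))
E
```

```text
time_s: 11.4
position: [0.5559, -0.2118, 0.3436]
tcp_rot: [3.141, 0.0, -0.105]
contact_force: [1.0, -0.3, -1.8]
grip_width: 0.491
grasp_force: 30.0
time_s: 12.2
position: [0.6529, -0.0486, 0.3435]
tcp_rot: [3.141, 0.001, -0.143]
contact_force: [-0.7, -0.4, -1.3]
grip_width: 0.491
grasp_force: 30.0
[ 0.65289982 -0.04864927  0.3434625 ] [ 3.14118689e+00  5.86473242e-04 -1.42988031e-01] 45.67364666347498
[  0.21799896  -0.77415953 131.46213204]
```

View pics/w4.png

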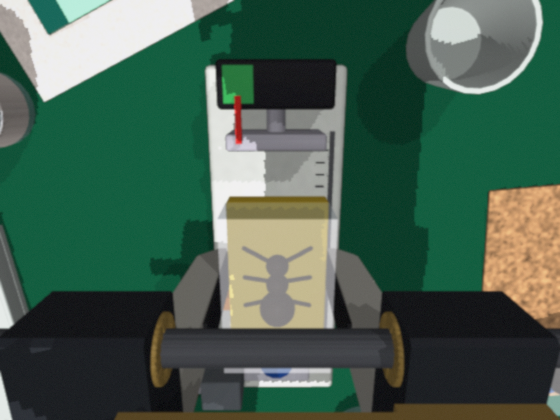

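```bash
python3 - <<'E'
from h import *
import pickle
s,im=pickle.load(open("w4.pkl","rb"));C=cam("wrist",s)
ct=np.array([.6075,-.0415]);R=np.array([[.9899,-.1415],[.1415,.9899]])
for n,u,z in(("farL",(207.5,67),.02),("farR",(346,66),.02),("edgeL",(214,180),.02),("edgeR",(344,180),.02),("anvL",(227,149.5),.066),("anvR",(328,150),.066)):
    X=onz(C,u,z)[:2];print(n,X.round(4),(R@(X-ct)).round(4))
E
```

```text
farL [ 0.7612 -0.0125] [0.148  0.0504]
farR [ 0.7467 -0.1175] [ 0.1486 -0.0555]
edgeL [ 0.6738 -0.0007] [0.0598 0.0498]
edgeR [ 0.6583 -0.1077] [ 0.0596 -0.0583]
anvL [ 0.7022 -0.0228] [0.0911 0.0319]
anvR [ 0.6919 -0.0917] [ 0.0906 -0.0378]
```

```bash
python3 - <<'E'
from h import *
import pickle
s,im=pickle.load(open("w4.pkl","rb"));C=cam("wrist",s)
ct=np.array([.6075,-.0415]);R=np.array([[.9899,-.1415],[.1415,.9899]])
for n,u,z in(("footL",(231,198),.154),("footR",(327,198),.154),("topL",(219,217),.189),("topR",(337,217),.189)):
    X=onz(C,u,z)[:2];print(n,X.round(4),(R@(X-ct)).round(4))
g=blobs(im,(20,90,60),(32,255,200),100)[0];print(g)
E
```

```text
footL [ 0.6892 -0.0338] [0.0798 0.0192]
footR [ 0.6827 -0.0786] [ 0.0797 -0.0261]
topL [ 0.691  -0.0337] [0.0816 0.0196]
topR [ 0.6846 -0.078 ] [ 0.0815 -0.0252]
[(np.int32(2103), array([277.4, 207.1]), array([227, 197, 101,  22], dtype=int32)), (np.int32(837), array([159.5, 349.8]), array([150, 312,  25,  75], dtype=int32)), (np.int32(819), array([394. , 349.1]), array([380, 312,  24,  75], dtype=int32)), (np.int32(2844), array([383.6, 413.5]), array([144, 404, 416,  16], dtype=int32))]
```

```bash
python3 -m creep '[{"x":0,"y":0,"z":30,"roll":0},{"x":0,"y":0,"z":60,"roll":0},{"x":0,"y":0,"z":90,"roll":0},{"x":0,"y":0,"z":110,"roll":0},{"x":0,"y":0,"z":122,"roll":0},{"x":0,"y":0,"z":128,"roll":0},{"x":0,"y":0,"z":131,"roll":0},{"x":0,"y":0,"z":131,"roll":0},{"x":0,"y":0,"z":131,"roll":0},{"x":0,"y":0,"z":131,"roll":0}]'
python3 -m creep '[{"x":0,"y":0,"z":0,"roll":0},{"x":0,"y":0,"z":0,"roll":0},{"x":0,"y":0,"z":0,"roll":0},{"x":0,"y":0,"z":0,"roll":0},{"x":0,"y":0,"z":0,"roll":0}]' 70
```

```text
time_s: 13.25
position: [0.6538, -0.0478, 0.214]
tcp_rot: [-3.142, -0.002, -0.142]
contact_force: [-0.1, -0.2, -1.4]
grip_width: 0.492
grasp_force: 30.0
time_s: 13.75
position: [0.6533, -0.0477, 0.2128]
tcp_rot: [-3.142, -0.0, -0.142]
contact_force: [-0.2, -0.2, -0.2]
grip_width: 0.752
grasp_force: 0.0
```

```bash
python3 -m creep '[{"x":0,"y":0,"z":-30,"roll":0},{"x":0,"y":0,"z":-70,"roll":0},{"x":0,"y":0,"z":-115,"roll":0},{"x":0,"y":0,"z":-155,"roll":0},{"x":-20,"y":0,"z":-160,"roll":-0.145},{"x":-50,"y":0,"z":-160,"roll":-0.29},{"x":-80,"y":0,"z":-160,"roll":-0.435},{"x":-105,"y":0,"z":-160,"roll":-0.58},{"x":-129,"y":0,"z":-160,"roll":-0.725},{"x":-129,"y":0,"z":-160,"roll":-0.87}]'
python3 -m creep '[{"x":0,"y":0,"z":0,"roll":-0.14},{"x":0,"y":0,"z":0,"roll":-0.28},{"x":0,"y":0,"z":0,"roll":-0.42},{"x":0,"y":0,"z":0,"roll":-0.56},{"x":0,"y":0,"z":0,"roll":-0.70},{"x":0,"y":0,"z":0,"roll":-0.70},{"x":0,"y":0,"z":0,"roll":-0.70}]' 38
python3 - <<'E'
from h import *
s=state();im=grab_frame("wrist");C=cam("wrist",s)
print(s["position"],s["tcp_rot"],s["grip_width"]*93)
g,m=blobs(im,(105,120,40),(125,255,255),100);print(g)
topng(im,"w5.png")
ct=np.array([.6075,-.0415]);ex=np.array([.9899,-.1415]);print(tool(s,[*(ct-.083*ex),.062]))
E
```

```text
time_s: 14.75
position: [0.5235, -0.029, 0.3726]
tcp_rot: [-3.141, 0.001, 0.734]
contact_force: [0.4, -0.4, -0.2]
grip_width: 0.752
grasp_force: 0.0
time_s: 15.45
position: [0.5256, -0.0294, 0.3728]
tcp_rot: [3.141, -0.0, 1.424]
contact_force: [-0.2, 0.2, 0.1]
grip_width: 0.411
grasp_force: 0.0
[ 0.52557129 -0.02944314  0.37278679] [ 3.14149543e+00 -1.52718792e-05  1.42352665e+00] 38.238591182172634
[(np.int32(923), array([278.7, 198.8]), array([264, 180,  31,  38], dtype=int32)), (np.int32(423), array([234.5, 401.3]), array([208, 391,  54,  21], dtype=int32))]
[ -0.3479132   -0.21484849 143.78676088]
```

View pics/w5.png

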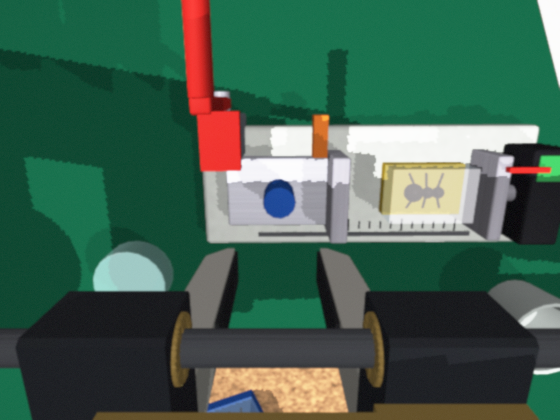

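```bash
python3 -m creep '[{"x":0,"y":0,"z":35,"roll":0},{"x":0,"y":0,"z":75,"roll":0},{"x":0,"y":0,"z":105,"roll":0},{"x":0,"y":0,"z":125,"roll":0},{"x":0,"y":0,"z":136,"roll":0},{"x":0,"y":0,"z":142,"roll":0},{"x":0,"y":0,"z":142,"roll":0},{"x":0,"y":0,"z":142,"roll":0}]' 38
python3 -m creep '[{"x":0,"y":0,"z":0,"roll":0},{"x":0,"y":0,"z":0,"roll":0},{"x":0,"y":0,"z":0,"roll":0},{"x":0,"y":0,"z":0,"roll":0},{"x":0,"y":0,"z":0,"roll":0}]' 20 20
```

```text
time_s: 16.3
position: [0.5262, -0.0295, 0.232]
tcp_rot: [3.14, 0.0, 1.427]
contact_force: [-0.1, -0.5, -0.8]
grip_width: 0.402
grasp_force: 0.0
time_s: 16.8
position: [0.5261, -0.0296, 0.2318]
tcp_rot: [3.14, 0.0, 1.428]
contact_force: [-0.1, 0.8, 6.6]
grip_width: 0.276
grasp_force: 20.0
```

```bash
python3 -m creep '[{"x":0,"y":6,"z":0,"roll":0},{"x":0,"y":12,"z":0,"roll":0},{"x":0,"y":18,"z":0,"roll":0},{"x":0,"y":24,"z":0,"roll":0},{"x":0,"y":30,"z":0,"roll":0},{"x":0,"y":35,"z":0,"roll":0},{"x":0,"y":38,"z":0,"roll":0},{"x":0,"y":41,"z":0,"roll":0},{"x":0,"y":44,"z":0,"roll":0},{"x":0,"y":44,"z":0,"roll":0}]'
python3 -m creep '[{"x":0,"y":1,"z":0,"roll":0},{"x":0,"y":2,"z":0,"roll":0},{"x":0,"y":3,"z":0,"roll":0},{"x":0,"y":4,"z":0,"roll":0},{"x":0,"y":5,"z":0,"roll":0},{"x":0,"y":6,"z":0,"roll":0}]'
python3 - <<'E'
from h import *
topng(grab_frame("wrist"),"w6a.png")
E
python3 -m creep '[{"x":0,"y":1,"z":0,"roll":0},{"x":0,"y":2,"z":0,"roll":0},{"x":0,"y":3,"z":0,"roll":0},{"x":0,"y":4,"z":0,"roll":0},{"x":0,"y":4,"z":0,"roll":0},{"x":0,"y":4,"z":0,"roll":0}]'
python3 -m creep '[{"x":0,"y":0,"z":0,"roll":0}]'
python3 - <<'E'
from h import *
s=state();print(s["position"],s["contact_force"])
im=grab_frame("wrist");topng(im,"w6.png")
E
```

```text
time_s: 17.8
position: [0.5698, -0.0358, 0.2318]
tcp_rot: [3.14, -0.0, 1.428]
contact_force: [-0.3, 0.2, 6.2]
grip_width: 0.277
grasp_force: 20.0
time_s: 18.4
position: [0.5752, -0.0365, 0.2318]
tcp_rot: [3.142, 0.0, 1.428]
contact_force: [-5.7, 1.0, 10.6]
grip_width: 0.274
grasp_force: 20.0
time_s: 19.05
position: [0.5788, -0.0371, 0.2318]
tcp_rot: [-3.141, 0.0, 1.428]
contact_force: [-7.4, 1.1, 11.9]
grip_width: 0.275
grasp_force: 20.0
time_s: 19.15
position: [0.5788, -0.0371, 0.2318]
tcp_rot: [-3.141, 0.0, 1.428]
contact_force: [-6.9, 1.1, 12.1]
grip_width: 0.273
grasp_force: 20.0
[ 0.57884167 -0.03705246  0.23177286] [-6.86429336  1.12677699 12.08737519]
```

View pics/w6.png

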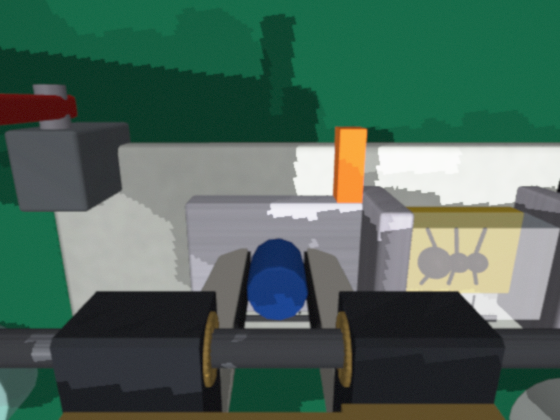

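```bash
python3 -m creep '[{"x":0,"y":0,"z":0,"roll":0},{"x":0,"y":0,"z":0,"roll":0},{"x":0,"y":0,"z":0,"roll":0},{"x":0,"y":0,"z":0,"roll":0},{"x":0,"y":0,"z":0,"roll":0},{"x":0,"y":0,"z":0,"roll":0}]'
python3 -m creep '[{"x":0,"y":-3,"z":0,"roll":0},{"x":0,"y":-8,"z":0,"roll":0},{"x":0,"y":-14,"z":0,"roll":0},{"x":0,"y":-21,"z":0,"roll":0},{"x":0,"y":-28,"z":0,"roll":0},{"x":0,"y":-35,"z":0,"roll":0},{"x":0,"y":-42,"z":0,"roll":0},{"x":0,"y":-48,"z":0,"roll":0},{"x":0,"y":-52,"z":0,"roll":0},{"x":0,"y":-54,"z":0,"roll":0}]'
python3 -m creep '[{"x":0,"y":-1,"z":0,"roll":0},{"x":0,"y":-1,"z":0,"roll":0},{"x":0,"y":-1,"z":0,"roll":0}]'
python3 -m creep '[{"x":0,"y":1,"z":0,"roll":0},{"x":0,"y":1,"z":0,"roll":0},{"x":0,"y":1,"z":0,"roll":0},{"x":0,"y":1,"z":0,"roll":0}]' 38
python3 -m creep '[{"x":0,"y":0,"z":-30,"roll":0},{"x":0,"y":0,"z":-70,"roll":0},{"x":0,"y":0,"z":-110,"roll":0},{"x":0,"y":0,"z":-140,"roll":0},{"x":0,"y":20,"z":-140,"roll":0.14},{"x":0,"y":50,"z":-140,"roll":0.28},{"x":0,"y":80,"z":-140,"roll":0.42},{"x":0,"y":110,"z":-140,"roll":0.56},{"x":0,"y":132,"z":-140,"roll":0.7},{"x":0,"y":132,"z":-140,"roll":0.84}]'
python3 -m creep '[{"x":0,"y":0,"z":0,"roll":0.14},{"x":0,"y":0,"z":0,"roll":0.28},{"x":0,"y":0,"z":0,"roll":0.42},{"x":0,"y":0,"z":0,"roll":0.56},{"x":0,"y":0,"z":0,"roll":0.73},{"x":0,"y":0,"z":0,"roll":0.73},{"x":0,"y":0,"z":0,"roll":0.73}]' 85
python3 - <<'E'
from h import *
s=state();im=grab_frame("wrist");topng(im,"w7.png");C=cam("wrist",s)
print(s["position"],s["tcp_rot"],s["joint_positions"])
import pickle;pickle.dump((s,im),open("w7.pkl","wb"))
ct=np.array([.6075,-.0415]);ex=np.array([.9899,-.1415]);print(tool(s,[*(ct+.052*ex),.045]))
E
```

```text
time_s: 19.8
position: [0.5788, -0.037, 0.2317]
tcp_rot: [-3.141, 0.0, 1.428]
contact_force: [-7.3, -0.2, 10.7]
grip_width: 0.277
grasp_force: 20.0
time_s: 20.8
position: [0.5258, -0.0295, 0.2318]
tcp_rot: [3.139, 0.0, 1.428]
contact_force: [1.4, -0.0, 5.8]
grip_width: 0.278
grasp_force: 20.0
time_s: 21.1
position: [0.5249, -0.0293, 0.2317]
tcp_rot: [3.14, 0.0, 1.428]
contact_force: [-0.7, 0.4, 7.7]
grip_width: 0.276
grasp_force: 20.0
time_s: 21.5
position: [0.5252, -0.0294, 0.2302]
tcp_rot: [-3.141, -0.0, 1.428]
contact_force: [-0.2, 0.1, -0.3]
grip_width: 0.41
grasp_force: 0.0
time_s: 22.5
position: [0.6579, -0.0487, 0.3694]
tcp_rot: [-3.141, 0.001, 0.582]
contact_force: [-0.6, -0.6, -1.0]
grip_width: 0.405
grasp_force: 0.0
time_s: 23.2
position: [0.6562, -0.0482, 0.3704]
tcp_rot: [3.142, 0.001, -0.139]
contact_force: [0.2, 0.5, -0.8]
grip_width: 0.907
grasp_force: 0.0
[ 0.65617861 -0.04823824  0.37035742] [ 3.14158332e+00  6.31014317e-04 -1.38968865e-01] [-1.51273200e-01  3.02547918e-01  1.35390992e+00 -1.71593312e-05
  1.48576567e+00  1.55849345e+00]
[  3.06038384   0.22341064 158.35555147]
```

View pics/w7.png

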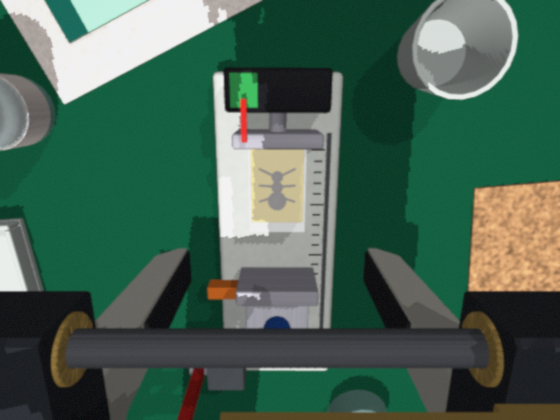

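```bash
python3 - <<'E'
from h import *
import pickle
s,im=pickle.load(open("w7.pkl","rb"));C=cam("wrist",s)
P=np.array([onz(C,u,.056)[:2] for u in[(252,151),(304,151),(303,222),(251,221)]]);c=P.mean(0)
ct=np.array([.6075,-.0415]);R=np.array([[.9899,-.1415],[.1415,.9899]])
print(c,R@(c-ct),np.linalg.norm(P[0]-P[3]),tool(s,[*c,.045]))
E
```

```text
[ 0.66551884 -0.05178399] [ 0.05888804 -0.00197046] 0.058201502907437294 [  9.94664936   2.21469832 158.35122473]
```

```bash
python3 -m creep '[{"x":6,"y":0,"z":40,"roll":0},{"x":6,"y":0,"z":80,"roll":0},{"x":6,"y":0,"z":120,"roll":0},{"x":6,"y":0,"z":145,"roll":0},{"x":6,"y":0,"z":154,"roll":0},{"x":6,"y":0,"z":157,"roll":0},{"x":6,"y":0,"z":157,"roll":0},{"x":6,"y":0,"z":157,"roll":0}]' 75
python3 -m creep '[{"x":0,"y":0,"z":0,"roll":0},{"x":0,"y":0,"z":0,"roll":0},{"x":0,"y":0,"z":0,"roll":0},{"x":0,"y":0,"z":0,"roll":0},{"x":0,"y":0,"z":0,"roll":0},{"x":0,"y":0,"z":0,"roll":0},{"x":0,"y":0,"z":0,"roll":0},{"x":0,"y":0,"z":0,"roll":0}]' 36 30
```

```text
time_s: 24.05
position: [0.6632, -0.0492, 0.2162]
tcp_rot: [-3.142, -0.004, -0.142]
contact_force: [0.8, -0.1, 0.9]
grip_width: 0.806
grasp_force: 0.0
time_s: 24.85
position: [0.6622, -0.0491, 0.214]
tcp_rot: [3.142, -0.0, -0.142]
contact_force: [-0.6, 0.2, 2.9]
grip_width: 0.494
grasp_force: 30.0
```

```bash
python3 -m creep '[{"x":0,"y":0,"z":-25,"roll":0},{"x":0,"y":0,"z":-65,"roll":0},{"x":0,"y":0,"z":-110,"roll":0},{"x":-5,"y":-15,"z":-140,"roll":0},{"x":-20,"y":-45,"z":-155,"roll":0},{"x":-35,"y":-85,"z":-155,"roll":0},{"x":-52,"y":-125,"z":-155,"roll":-0.02},{"x":-69,"y":-165,"z":-155,"roll":-0.04},{"x":-86,"y":-205,"z":-155,"roll":-0.06},{"x":-103,"y":-245,"z":-155,"roll":-0.08}]'
python3 -m creep '[{"x":-18,"y":-40,"z":0,"roll":-0.01},{"x":-35,"y":-80,"z":0,"roll":-0.02},{"x":-50,"y":-120,"z":0,"roll":-0.03},{"x":-61,"y":-150,"z":0,"roll":-0.04},{"x":-66,"y":-160,"z":0,"roll":-0.04},{"x":-66,"y":-160,"z":0,"roll":-0.04},{"x":-66,"y":-160,"z":0,"roll":-0.04}]'
python3 - <<'E'
from h import *
import pickle
s=state();im=grab_frame("wrist");topng(im,"w8.png");print(s["position"],s["tcp_rot"],s["grip_width"]*93)
pickle.dump((s,im),open("w8.pkl","wb"))
E
```

```text
time_s: 25.85
position: [0.5941, 0.2095, 0.3682]
tcp_rot: [3.141, 0.001, -0.061]
contact_force: [0.1, 0.1, -1.4]
grip_width: 0.489
grasp_force: 30.0
time_s: 26.55
position: [0.5393, 0.371, 0.3682]
tcp_rot: [3.141, 0.0, -0.022]
contact_force: [0.7, -0.8, -1.4]
grip_width: 0.491
grasp_force: 30.0
[0.53930732 0.37101545 0.36824639] [ 3.14059738e+00  3.48536762e-04 -2.24950009e-02] 45.617308267965306
```

View pics/w8.png

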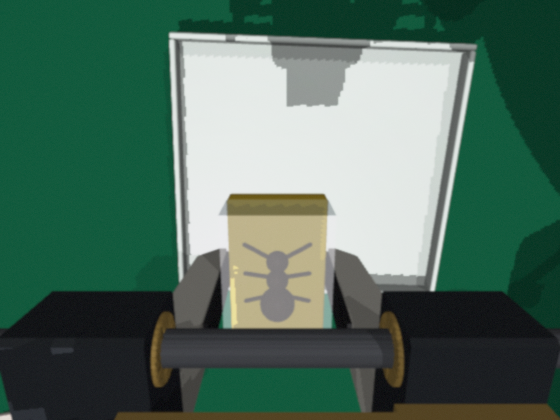

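```bash
python3 - <<'E'
from h import *
import pickle
s,im=pickle.load(open("w8.pkl","rb"));C=cam("wrist",s)
for u in((171,36),(475,46),(180,280),(434,290)): print(onz(C,u,.022).round(4),tool(s,onz(C,u,.022)).round(1))
E
```

```text
[0.6682 0.4511 0.022 ] [127.2 -83.3 179.1]
[0.6551 0.2053 0.022 ] [119.6 162.7 179.4]
[0.4515 0.4646 0.022 ] [-89.7 -92.  179.2]
[0.4348 0.2177 0.022 ] [-100.9  155.3  179.4]
```

```bash
python3 -m creep '[{"x":10,"y":0,"z":40,"roll":0},{"x":10,"y":0,"z":85,"roll":0},{"x":10,"y":0,"z":125,"roll":0},{"x":10,"y":0,"z":150,"roll":0},{"x":10,"y":0,"z":160,"roll":0},{"x":10,"y":0,"z":165,"roll":0},{"x":10,"y":0,"z":168,"roll":0},{"x":10,"y":0,"z":168,"roll":0},{"x":10,"y":0,"z":168,"roll":0}]'
python3 -m creep '[{"x":0,"y":0,"z":0,"roll":0},{"x":0,"y":0,"z":0,"roll":0},{"x":0,"y":0,"z":0,"roll":0},{"x":0,"y":0,"z":0,"roll":0}]' 62
python3 -m creep '[{"x":0,"y":0,"z":-30,"roll":0},{"x":0,"y":0,"z":-75,"roll":0},{"x":0,"y":0,"z":-120,"roll":0},{"x":0,"y":0,"z":-170,"roll":0},{"x":-5,"y":40,"z":-205,"roll":0},{"x":-10,"y":85,"z":-210,"roll":0},{"x":-15,"y":130,"z":-210,"roll":0},{"x":-20,"y":175,"z":-210,"roll":0},{"x":-25,"y":220,"z":-210,"roll":0},{"x":-30,"y":265,"z":-210,"roll":0}]' 93
python3 - <<'E'
from h import *
s=state();print(s["position"],s["tcp_rot"],tool(s,(.46,-.30,.24)))
E
```

```text
time_s: 27.5
position: [0.5498, 0.3719, 0.2027]
tcp_rot: [-3.14, -0.002, -0.022]
contact_force: [-0.1, 1.1, -1.5]
grip_width: 0.494
grasp_force: 30.0
time_s: 27.9
position: [0.5491, 0.3717, 0.201]
tcp_rot: [-3.141, -0.0, -0.022]
contact_force: [0.1, 0.0, 0.4]
grip_width: 0.666
grasp_force: 0.0
time_s: 28.9
position: [0.5125, 0.1057, 0.4109]
tcp_rot: [3.142, -0.001, -0.022]
contact_force: [1.1, -0.4, 0.0]
grip_width: 1.001
grasp_force: 0.0
[0.51248346 0.10574355 0.41092474] [ 3.14156967e+00 -5.93551263e-04 -2.18443530e-02] [-43.70987996 406.7892004    3.90817697]
```

```bash
python3 -m creep '[{"x":-4,"y":40,"z":0,"roll":-0.03},{"x":-9,"y":82,"z":0,"roll":-0.06},{"x":-13,"y":124,"z":0,"roll":-0.09},{"x":-18,"y":166,"z":0,"roll":-0.12},{"x":-22,"y":208,"z":0,"roll":-0.15},{"x":-27,"y":250,"z":0,"roll":-0.18},{"x":-31,"y":292,"z":0,"roll":-0.21},{"x":-36,"y":334,"z":0,"roll":-0.24},{"x":-40,"y":376,"z":0,"roll":-0.27},{"x":-44,"y":407,"z":0,"roll":-0.27}]'
python3 -m creep '[{"x":0,"y":0,"z":60,"roll":0},{"x":0,"y":0,"z":60,"roll":0},{"x":0,"y":0,"z":60,"roll":0},{"x":0,"y":0,"z":60,"roll":0}]'
python3 - <<'E'
from h import *
import pickle
s=state();im=grab_frame("wrist");topng(im,"w9.png");print(s["position"],s["tcp_rot"],s["grip_width"]*93)
pickle.dump((s,im),open("w9.pkl","wb"))
E
```

```text
time_s: 29.9
position: [0.4594, -0.3009, 0.4109]
tcp_rot: [3.141, -0.0, 0.248]
contact_force: [1.2, 0.7, 0.1]
grip_width: 1.002
grasp_force: 0.0
time_s: 30.3
position: [0.4605, -0.2981, 0.3519]
tcp_rot: [3.141, -0.0, 0.249]
contact_force: [0.5, -0.6, 0.0]
grip_width: 0.997
grasp_force: 0.0
[ 0.46052509 -0.29806061  0.35193777] [ 3.14131134e+00 -3.95756505e-04  2.48784844e-01] 92.69533892744053
```

View pics/w9.png

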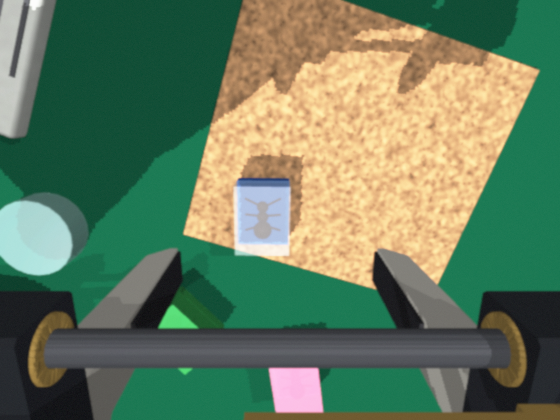

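```bash
python3 - <<'E'
from h import *
import pickle
s,im=pickle.load(open("w9.pkl","rb"));C=cam("wrist",s)
P=np.array([onz(C,u,.039)[:2] for u in[(236,185),(291,185),(289,255),(235,254)]]);c=P.mean(0)
print(c,np.linalg.norm(P[0]-P[3]),np.linalg.norm(P[0]-P[1]),tool(s,[*c,.028]))
E
```

```text
[ 0.43990984 -0.29330352] 0.060165965410193506 0.0443281538813094 [-18.93743136  -9.77777164 156.92756291]
```

```bash
python3 -m creep '[{"x":-10,"y":-5,"z":10,"roll":0},{"x":-19,"y":-11,"z":30,"roll":0},{"x":-19,"y":-11,"z":70,"roll":0},{"x":-19,"y":-11,"z":110,"roll":0},{"x":-19,"y":-11,"z":140,"roll":0},{"x":-19,"y":-11,"z":153,"roll":0},{"x":-19,"y":-11,"z":157,"roll":0},{"x":-19,"y":-11,"z":157,"roll":0},{"x":-19,"y":-11,"z":157,"roll":0}]' 80
python3 -m creep '[{"x":0,"y":0,"z":0,"roll":0},{"x":0,"y":0,"z":0,"roll":0},{"x":0,"y":0,"z":0,"roll":0},{"x":0,"y":0,"z":0,"roll":0},{"x":0,"y":0,"z":0,"roll":0},{"x":0,"y":0,"z":0,"roll":0},{"x":0,"y":0,"z":0,"roll":0},{"x":0,"y":0,"z":0,"roll":0}]' 36 30
python3 - <<'E'
from h import *
s=state();print(s["position"],s["tcp_rot"])
ct=np.array([.6075,-.0415]);ex=np.array([.9899,-.1415]);print(tool(s,[*(ct+.050*ex),.2]))
E
```

```text
time_s: 31.25
position: [0.4401, -0.2933, 0.196]
tcp_rot: [3.139, -0.002, 0.248]
contact_force: [0.4, 0.5, 0.3]
grip_width: 0.86
grasp_force: 0.0
time_s: 32.05
position: [0.439, -0.2925, 0.1938]
tcp_rot: [-3.141, 0.0, 0.248]
contact_force: [-2.0, 2.0, 4.0]
grip_width: 0.498
grasp_force: 30.0
[ 0.43896656 -0.29252839  0.19378147] [-3.14130096e+00  1.39804722e-04  2.47821990e-01]
[ 271.20664752 -183.02131118 -173.20306393]
```

```bash
python3 -m creep '[{"x":0,"y":0,"z":-20,"roll":0},{"x":0,"y":0,"z":-55,"roll":0},{"x":0,"y":0,"z":-95,"roll":0},{"x":8,"y":-5,"z":-130,"roll":0},{"x":30,"y":-20,"z":-150,"roll":0},{"x":60,"y":-40,"z":-150,"roll":0.05},{"x":95,"y":-64,"z":-150,"roll":0.1},{"x":130,"y":-88,"z":-150,"roll":0.15},{"x":165,"y":-112,"z":-150,"roll":0.2},{"x":200,"y":-136,"z":-150,"roll":0.25}]'
python3 - <<'E'
from h import *
s=state();print(s["position"],s["tcp_rot"],s["grip_width"]*93)
ct=np.array([.6075,-.0415]);ex=np.array([.9899,-.1415]);print(tool(s,[*(ct+.050*ex),.045]))
E
```

```text
time_s: 33.05
position: [0.6004, -0.1103, 0.3432]
tcp_rot: [3.141, 0.0, -0.004]
contact_force: [0.4, -0.4, -0.3]
grip_width: 0.495
grasp_force: 30.0
[ 0.60036997 -0.11026064  0.34315921] [ 3.14149476e+00  4.24294924e-04 -4.36102951e-03] 46.08143373050223
[ 56.48198438 -61.96118404 131.12920377]
```

```bash
python3 -m creep '[{"x":20,"y":-22,"z":0,"roll":0.05},{"x":40,"y":-44,"z":0,"roll":0.1},{"x":56,"y":-61,"z":0,"roll":0.14},{"x":56,"y":-61,"z":0,"roll":0.14},{"x":56,"y":-61,"z":0,"roll":0.14},{"x":56,"y":-61,"z":0,"roll":0.14}]'
python3 - <<'E'
from h import *
s=state();im=grab_frame("wrist");topng(im,"w10.png");print(s["position"],s["tcp_rot"],s["grip_width"]*93)
ct=np.array([.6075,-.0415]);ex=np.array([.9899,-.1415]);print(tool(s,[*(ct+.050*ex),.045]))
E
```

```text
time_s: 33.65
position: [0.6552, -0.0515, 0.3432]
tcp_rot: [3.141, 0.001, -0.142]
contact_force: [-0.2, -0.3, -2.0]
grip_width: 0.49
grasp_force: 30.0
[ 0.65515996 -0.05154568  0.3432224 ] [ 3.14119553e+00  1.00309990e-03 -1.42149015e-01] 45.55808967620097
[  1.69482217  -3.31912107 131.21955086]
```

View pics/w10.png

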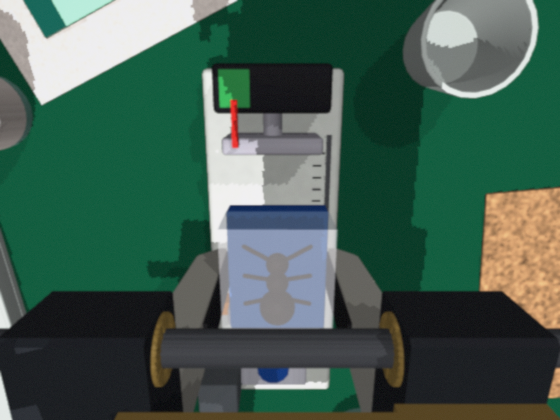

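```bash
python3 -m creep '[{"x":1,"y":-2,"z":30,"roll":0},{"x":2,"y":-3,"z":60,"roll":0},{"x":2,"y":-3,"z":90,"roll":0},{"x":2,"y":-3,"z":110,"roll":0},{"x":2,"y":-3,"z":122,"roll":0},{"x":2,"y":-3,"z":128,"roll":0},{"x":2,"y":-3,"z":131,"roll":0},{"x":2,"y":-3,"z":131,"roll":0},{"x":2,"y":-3,"z":131,"roll":0},{"x":2,"y":-3,"z":131,"roll":0}]'
python3 -m creep '[{"x":0,"y":0,"z":0,"roll":0},{"x":0,"y":0,"z":0,"roll":0},{"x":0,"y":0,"z":0,"roll":0},{"x":0,"y":0,"z":0,"roll":0},{"x":0,"y":0,"z":0,"roll":0}]' 70
python3 -m creep '[{"x":0,"y":0,"z":-30,"roll":0},{"x":0,"y":0,"z":-70,"roll":0},{"x":0,"y":0,"z":-115,"roll":0},{"x":0,"y":0,"z":-155,"roll":0},{"x":-20,"y":0,"z":-160,"roll":-0.145},{"x":-50,"y":0,"z":-160,"roll":-0.29},{"x":-80,"y":0,"z":-160,"roll":-0.435},{"x":-105,"y":0,"z":-160,"roll":-0.58},{"x":-133,"y":0,"z":-160,"roll":-0.725},{"x":-133,"y":0,"z":-160,"roll":-0.87}]'
python3 -m creep '[{"x":0,"y":0,"z":0,"roll":-0.14},{"x":0,"y":0,"z":0,"roll":-0.28},{"x":0,"y":0,"z":0,"roll":-0.42},{"x":0,"y":0,"z":0,"roll":-0.56},{"x":0,"y":0,"z":0,"roll":-0.70},{"x":0,"y":0,"z":0,"roll":-0.70},{"x":0,"y":0,"z":0,"roll":-0.70}]' 38
python3 - <<'E'
from h import *
s=state();im=grab_frame("wrist");C=cam("wrist",s)
print(s["position"],s["tcp_rot"],s["grip_width"]*93)
import pickle;pickle.dump((s,im),open("w11.pkl","wb"))
g,m=blobs(im,(100,60,40),(128,255,255),60)
for x in g:print(x)
print(tool(s,[.5253,-.0295,.062]))
E
```

```text
time_s: 34.7
position: [0.6586, -0.0482, 0.214]
tcp_rot: [3.142, -0.002, -0.142]
contact_force: [-0.7, -0.3, -1.7]
grip_width: 0.495
grasp_force: 30.0
time_s: 35.2
position: [0.6581, -0.0481, 0.2128]
tcp_rot: [3.142, -0.0, -0.142]
contact_force: [0.8, -0.9, 0.5]
grip_width: 0.756
grasp_force: 0.0
time_s: 36.2
position: [0.5239, -0.0288, 0.3723]
tcp_rot: [-3.14, 0.001, 0.734]
contact_force: [0.8, 0.4, 0.6]
grip_width: 0.753
grasp_force: 0.0
time_s: 36.9
position: [0.5264, -0.0293, 0.3728]
tcp_rot: [3.141, 0.0, 1.424]
contact_force: [-0.1, 0.6, 0.0]
grip_width: 0.407
grasp_force: 0.0
[ 0.52638601 -0.02928862  0.37278825] [3.14149029e+00 7.26670515e-06 1.42353856e+00] 37.89120400806293
(np.int32(1307), array([414. , 179.4]), array([390, 163,  76,  51], dtype=int32))
(np.int32(1005), array([275.5, 199.2]), array([260, 180,  32,  39], dtype=int32))
[ -0.36617636  -1.07505884 143.78814288]
```

```bash
python3 -m creep '[{"x":0,"y":-1,"z":35,"roll":0},{"x":0,"y":-1,"z":75,"roll":0},{"x":0,"y":-1,"z":105,"roll":0},{"x":0,"y":-1,"z":125,"roll":0},{"x":0,"y":-1,"z":136,"roll":0},{"x":0,"y":-1,"z":142,"roll":0},{"x":0,"y":-1,"z":142,"roll":0},{"x":0,"y":-1,"z":142,"roll":0}]' 38
python3 -m creep '[{"x":0,"y":0,"z":0,"roll":0},{"x":0,"y":0,"z":0,"roll":0},{"x":0,"y":0,"z":0,"roll":0},{"x":0,"y":0,"z":0,"roll":0},{"x":0,"y":0,"z":0,"roll":0}]' 20 20
python3 -m creep '[{"x":0,"y":7,"z":0,"roll":0},{"x":0,"y":14,"z":0,"roll":0},{"x":0,"y":21,"z":0,"roll":0},{"x":0,"y":28,"z":0,"roll":0},{"x":0,"y":35,"z":0,"roll":0},{"x":0,"y":42,"z":0,"roll":0},{"x":0,"y":47,"z":0,"roll":0},{"x":0,"y":51,"z":0,"roll":0},{"x":0,"y":54,"z":0,"roll":0},{"x":0,"y":54,"z":0,"roll":0}]'
```

```text
time_s: 37.75
position: [0.5261, -0.0292, 0.232]
tcp_rot: [3.14, -0.0, 1.427]
contact_force: [-0.1, -0.6, 0.2]
grip_width: 0.41
grasp_force: 0.0
time_s: 38.25
position: [0.5259, -0.0292, 0.2317]
tcp_rot: [3.14, -0.0, 1.428]
contact_force: [-2.1, 0.5, 6.2]
grip_width: 0.273
grasp_force: 20.0
time_s: 39.25
position: [0.5796, -0.0369, 0.2317]
tcp_rot: [3.14, -0.0, 1.428]
contact_force: [0.7, 1.0, 5.1]
grip_width: 0.276
grasp_force: 20.0
```

```bash
python3 -m creep '[{"x":0,"y":1.5,"z":0,"roll":0},{"x":0,"y":3,"z":0,"roll":0},{"x":0,"y":4.5,"z":0,"roll":0},{"x":0,"y":6,"z":0,"roll":0},{"x":0,"y":6,"z":0,"roll":0}]'
python3 -m creep '[{"x":0,"y":1,"z":0,"roll":0},{"x":0,"y":2,"z":0,"roll":0},{"x":0,"y":3,"z":0,"roll":0},{"x":0,"y":4,"z":0,"roll":0},{"x":0,"y":4,"z":0,"roll":0},{"x":0,"y":4,"z":0,"roll":0},{"x":0,"y":4,"z":0,"roll":0}]'
python3 - <<'E'
from h import *
for n in("side","scene","wrist"): topng(grab_frame(n),f"{n}_m.png")
E
python3 -m creep '[{"x":0,"y":0,"z":0,"roll":0},{"x":0,"y":0,"z":0,"roll":0},{"x":0,"y":0,"z":0,"roll":0},{"x":0,"y":0,"z":0,"roll":0},{"x":0,"y":0,"z":0,"roll":0},{"x":0,"y":0,"z":0,"roll":0},{"x":0,"y":0,"z":0,"roll":0}]'
```

```text
time_s: 39.75
position: [0.585, -0.0377, 0.2317]
tcp_rot: [3.141, -0.0, 1.428]
contact_force: [-4.2, 0.2, 7.5]
grip_width: 0.274
grasp_force: 20.0
time_s: 40.45
position: [0.5886, -0.0382, 0.2317]
tcp_rot: [-3.141, 0.0, 1.428]
contact_force: [-7.5, 0.5, 10.1]
grip_width: 0.276
grasp_force: 20.0
time_s: 41.3
position: [0.5886, -0.0382, 0.2317]
tcp_rot: [-3.141, 0.0, 1.428]
contact_force: [-6.9, 0.8, 10.3]
grip_width: 0.272
grasp_force: 20.0
```

```bash
python3 -m creep '[{"x":0,"y":-3,"z":0,"roll":0},{"x":0,"y":-9,"z":0,"roll":0},{"x":0,"y":-16,"z":0,"roll":0},{"x":0,"y":-24,"z":0,"roll":0},{"x":0,"y":-32,"z":0,"roll":0},{"x":0,"y":-40,"z":0,"roll":0},{"x":0,"y":-48,"z":0,"roll":0},{"x":0,"y":-55,"z":0,"roll":0},{"x":0,"y":-61,"z":0,"roll":0},{"x":0,"y":-64,"z":0,"roll":0}]'
python3 -m creep '[{"x":0,"y":-1,"z":0,"roll":0},{"x":0,"y":-1.5,"z":0,"roll":0},{"x":0,"y":-1.5,"z":0,"roll":0},{"x":0,"y":-1.5,"z":0,"roll":0}]'
python3 -m creep '[{"x":0,"y":1,"z":0,"roll":0},{"x":0,"y":1,"z":0,"roll":0},{"x":0,"y":1,"z":0,"roll":0},{"x":0,"y":1,"z":0,"roll":0}]' 38
python3 -m creep '[{"x":0,"y":0,"z":-30,"roll":0},{"x":0,"y":0,"z":-70,"roll":0},{"x":0,"y":0,"z":-110,"roll":0},{"x":0,"y":0,"z":-140,"roll":0},{"x":0,"y":25,"z":-140,"roll":0.14},{"x":0,"y":55,"z":-140,"roll":0.28},{"x":0,"y":85,"z":-140,"roll":0.42},{"x":0,"y":115,"z":-140,"roll":0.56},{"x":0,"y":142,"z":-140,"roll":0.7},{"x":0,"y":142,"z":-140,"roll":0.84}]'
python3 -m creep '[{"x":0,"y":0,"z":0,"roll":0.14},{"x":0,"y":0,"z":0,"roll":0.28},{"x":0,"y":0,"z":0,"roll":0.42},{"x":0,"y":0,"z":0,"roll":0.56},{"x":0,"y":0,"z":0,"roll":0.73},{"x":0,"y":0,"z":0,"roll":0.73},{"x":0,"y":0,"z":0,"roll":0.73}]' 75
python3 - <<'E'
from h import *
s=state();im=grab_frame("wrist");topng(im,"w12.png");C=cam("wrist",s)
print(s["position"],s["tcp_rot"],s["joint_positions"])
g,m=blobs(im,(100,50,50),(128,255,255),60)
for x in g:print(x,tool(s,onz(C,x[1],.056)).round(1), [tool(s,onz(C,q,.056))[:2].round(1) for q in cv2.boxPoints(cv2.minAreaRect(cv2.findNonZero(m[x[2][1]:x[2][1]+x[2][3],x[2][0]:x[2][0]+x[2][2]])))+x[2][:2]])
ct=np.array([.6075,-.0415]);ex=np.array([.9899,-.1415]);print(tool(s,[*(ct+.060*ex),.045]))
E
```

```text
time_s: 42.3
position: [0.5254, -0.0291, 0.2317]
tcp_rot: [3.139, 0.0, 1.428]
contact_force: [2.4, 0.6, 5.8]
grip_width: 0.273
grasp_force: 20.0
time_s: 42.7
position: [0.5241, -0.029, 0.2317]
tcp_rot: [3.14, 0.0, 1.428]
contact_force: [0.6, 1.0, 7.1]
grip_width: 0.276
grasp_force: 20.0
time_s: 43.1
position: [0.5245, -0.029, 0.2302]
tcp_rot: [-3.141, 0.0, 1.428]
contact_force: [0.3, 0.1, 0.3]
grip_width: 0.405
grasp_force: 0.0
time_s: 44.1
position: [0.6674, -0.0498, 0.3689]
tcp_rot: [-3.141, 0.001, 0.582]
contact_force: [-0.2, 0.1, -0.7]
grip_width: 0.408
grasp_force: 0.0
time_s: 44.8
position: [0.6654, -0.0493, 0.3703]
tcp_rot: [-3.142, 0.001, -0.139]
contact_force: [-0.3, -0.9, -0.7]
grip_width: 0.806
grasp_force: 0.0
[ 0.66539556 -0.04930814  0.3703463 ] [-3.14159260e+00  6.93724760e-04 -1.38987355e-01] [-1.50777777e-01  3.27488804e-01  1.32376930e+00 -8.15222475e-06
  1.49102822e+00  1.55900656e+00]
(np.int32(2280), array([276.5, 189. ]), array([251, 161,  52,  60], dtype=int32)) [  8.4   1.4 147.3] [array([ 31.3, -18.8]), array([31.3, 21.7]), array([-18.1,  22.6]), array([-18. , -19.8])]
[  1.80415796   0.46771174 158.34512592]
```

```bash
python3 -m creep '[{"x":2,"y":0,"z":40,"roll":0},{"x":2,"y":0,"z":80,"roll":0},{"x":2,"y":0,"z":120,"roll":0},{"x":2,"y":0,"z":145,"roll":0},{"x":2,"y":0,"z":154,"roll":0},{"x":2,"y":0,"z":157,"roll":0},{"x":2,"y":0,"z":157,"roll":0},{"x":2,"y":0,"z":157,"roll":0}]' 75
python3 -m creep '[{"x":0,"y":0,"z":0,"roll":0},{"x":0,"y":0,"z":0,"roll":0},{"x":0,"y":0,"z":0,"roll":0},{"x":0,"y":0,"z":0,"roll":0},{"x":0,"y":0,"z":0,"roll":0},{"x":0,"y":0,"z":0,"roll":0},{"x":0,"y":0,"z":0,"roll":0},{"x":0,"y":0,"z":0,"roll":0}]' 36 30
python3 -m creep '[{"x":0,"y":0,"z":-25,"roll":0},{"x":0,"y":0,"z":-65,"roll":0},{"x":0,"y":0,"z":-110,"roll":0},{"x":-5,"y":-15,"z":-140,"roll":0},{"x":-20,"y":-45,"z":-155,"roll":0},{"x":-38,"y":-85,"z":-155,"roll":0},{"x":-58,"y":-125,"z":-155,"roll":-0.02},{"x":-78,"y":-165,"z":-155,"roll":-0.04},{"x":-98,"y":-205,"z":-155,"roll":-0.06},{"x":-118,"y":-245,"z":-155,"roll":-0.08}]'
python3 - <<'E'
from h import *
s=state();print(s["position"],s["tcp_rot"],s["grip_width"]*93,tool(s,(.549,.27,.2)))
E
```

```text
time_s: 45.65
position: [0.6685, -0.0497, 0.2161]
tcp_rot: [3.142, -0.004, -0.142]
contact_force: [-0.8, 0.8, 0.8]
grip_width: 0.809
grasp_force: 0.0
time_s: 46.45
position: [0.6675, -0.0496, 0.214]
tcp_rot: [-3.142, -0.0, -0.142]
contact_force: [-1.6, 0.7, 3.0]
grip_width: 0.494
grasp_force: 30.0
time_s: 47.45
position: [0.5844, 0.2112, 0.3681]
tcp_rot: [3.141, 0.001, -0.062]
contact_force: [1.3, 0.3, -0.8]
grip_width: 0.49
grasp_force: 30.0
[0.58439183 0.21115806 0.36806409] [ 3.14133636e+00  7.99998625e-04 -6.15833244e-02] 45.6012731066156 [-38.81167128 -56.59531138   1.08069138]
```

```bash
python3 -m creep '[{"x":-18,"y":-27,"z":0,"roll":-0.02},{"x":-36,"y":-52,"z":0,"roll":-0.04},{"x":-39,"y":-57,"z":0,"roll":-0.04},{"x":-39,"y":-57,"z":0,"roll":-0.04},{"x":-39,"y":-57,"z":0,"roll":-0.04}]'
python3 - <<'E'
from h import *
s=state();im=grab_frame("wrist");topng(im,"w13.png");C=cam("wrist",s)
print(s["position"],s["tcp_rot"],s["grip_width"]*93)
for n,f,CC in(("w",im,C),("scene",grab_frame("scene"),cam("scene")),("side",grab_frame("side"),cam("side"))):
    topng(f,n+"_t.png")
    for x in blobs(f,(20,40,80),(36,255,255),80)[0]: print(n,x,onz(CC,x[1],.03).round(3))
E
```

```text
time_s: 47.95
position: [0.5503, 0.2683, 0.3684]
tcp_rot: [3.141, 0.0, -0.023]
contact_force: [-0.4, 0.1, -0.6]
grip_width: 0.494
grasp_force: 30.0
[0.55034948 0.26829966 0.36843781] [ 3.14098453e+00  9.05868601e-05 -2.27312024e-02] 45.913398169296435
w (np.int32(3411), array([165.2, 186.7]), array([135, 151,  58,  76], dtype=int32)) [0.557 0.364 0.03 ]
w (np.int32(621), array([158.6, 348.4]), array([151, 314,  23,  73], dtype=int32)) [0.392 0.388 0.03 ]
w (np.int32(447), array([397.6, 351.1]), array([389, 314,  15,  73], dtype=int32)) [0.383 0.149 0.03 ]
w (np.int32(3958), array([376.2, 413.8]), array([116, 405, 444,  15], dtype=int32)) [0.305 0.166 0.03 ]
scene (np.int32(153), array([156.2,   6.2]), array([142,   0,  31,  12], dtype=int32)) [-0.546  0.204  0.03 ]
scene (np.int32(271), array([383.5, 169. ]), array([371, 157,  27,  23], dtype=int32)) [0.563 0.355 0.03 ]
scene (np.int32(182), array([155.2, 261.2]), array([ 89, 232, 133,  67], dtype=int32)) [ 0.455 -0.318  0.03 ]
side (np.int32(100), array([53.7,  9.2]), array([29,  0, 50, 17], dtype=int32)) [-0.694  2.131  0.03 ]
side (np.int32(518), array([285. ,  17.1]), array([273,   3,  25,  29], dtype=int32)) [0.723 1.952 0.03 ]
side (np.int32(901), array([ 53.9, 116.2]), array([ 28, 105,  52,  23], dtype=int32)) [-0.293  0.71   0.03 ]
side (np.int32(425), array([ 60.1, 160.1]), array([ 42, 141,  49,  43], dtype=int32)) [-0.18   0.381  0.03 ]
side (np.int32(143), array([271.2, 162.7]), array([262, 158,  20,   9], dtype=int32)) [0.551 0.335 0.03 ]
side (np.int32(149), array([431.6, 218. ]), array([420, 200,  23,  38], dtype=int32)) [1.018 0.009 0.03 ]
side (np.int32(337), array([262.4, 323.3]), array([216, 288, 105,  85], dtype=int32)) [ 0.492 -0.365  0.03 ]
```

```bash
python3 -m creep '[{"x":0,"y":-13,"z":40,"roll":0},{"x":0,"y":-13,"z":85,"roll":0},{"x":0,"y":-13,"z":125,"roll":0},{"x":0,"y":-13,"z":150,"roll":0},{"x":0,"y":-13,"z":160,"roll":0},{"x":0,"y":-13,"z":165,"roll":0},{"x":0,"y":-13,"z":168,"roll":0},{"x":0,"y":-13,"z":168,"roll":0},{"x":0,"y":-13,"z":168,"roll":0}]'
python3 -m creep '[{"x":0,"y":0,"z":0,"roll":0},{"x":0,"y":0,"z":0,"roll":0},{"x":0,"y":0,"z":0,"roll":0},{"x":0,"y":0,"z":0,"roll":0}]' 58
python3 -m creep '[{"x":0,"y":0,"z":-30,"roll":0},{"x":0,"y":0,"z":-75,"roll":0},{"x":0,"y":0,"z":-120,"roll":0},{"x":0,"y":0,"z":-170,"roll":0},{"x":0,"y":0,"z":-210,"roll":-0.14},{"x":0,"y":0,"z":-210,"roll":-0.28},{"x":0,"y":0,"z":-210,"roll":-0.42},{"x":0,"y":0,"z":-210,"roll":-0.56},{"x":0,"y":0,"z":-210,"roll":-0.7},{"x":0,"y":0,"z":-210,"roll":-0.84}]'
python3 - <<'E'
from h import *
s=state();im=grab_frame("wrist");topng(im,"w14.png");C=cam("wrist",s)
print(s["position"],s["tcp_rot"],tool(s,(.5253,-.0295,.2)))
for nm,lo,hi in(("yel",(20,40,80),(36,255,255)),("blue",(100,50,50),(128,255,255))):
    for x in blobs(im,lo,hi,80)[0]: print(nm,x,onz(C,x[1],.035).round(3))
E
```

```text
time_s: 49.0
position: [0.5511, 0.2822, 0.2025]
tcp_rot: [-3.14, -0.003, -0.022]
contact_force: [0.7, 0.3, -1.6]
grip_width: 0.493
grasp_force: 30.0
time_s: 49.4
position: [0.5504, 0.282, 0.2011]
tcp_rot: [-3.141, -0.0, -0.022]
contact_force: [0.3, -0.3, 1.0]
grip_width: 0.62
grasp_force: 0.0
time_s: 50.4
position: [0.5502, 0.282, 0.4108]
tcp_rot: [3.142, 0.0, 0.824]
contact_force: [-1.1, 0.8, -0.2]
grip_width: 0.627
grasp_force: 0.0
[0.55022708 0.2819647  0.41076104] [3.14159223e+00 1.37167881e-05 8.23564878e-01] [-245.41997272  193.38873243   43.76449224]
yel (np.int32(3022), array([215.2, 109.9]), array([173,  69,  83,  84], dtype=int32)) [0.555 0.369 0.035]
yel (np.int32(711), array([128.2, 345.8]), array([119, 313,  26,  73], dtype=int32)) [0.302 0.256 0.035]
yel (np.int32(370), array([429.5, 353.5]), array([421, 317,  15,  69], dtype=int32)) [0.543 0.018 0.035]
yel (np.int32(2439), array([364.9, 414.7]), array([150, 405, 393,  15], dtype=int32)) [0.435 0.001 0.035]
blue (np.int32(1995), array([278. , 174.2]), array([242, 141,  72,  70], dtype=int32)) [0.557 0.285 0.035]
```

```bash
python3 -m creep '[{"x":-30,"y":24,"z":0,"roll":-0.08},{"x":-62,"y":49,"z":0,"roll":-0.16},{"x":-94,"y":74,"z":0,"roll":-0.24},{"x":-126,"y":99,"z":0,"roll":-0.32},{"x":-158,"y":124,"z":0,"roll":-0.4},{"x":-190,"y":150,"z":0,"roll":-0.48},{"x":-222,"y":175,"z":0,"roll":-0.56},{"x":-245,"y":193,"z":0,"roll":-0.604},{"x":-245,"y":193,"z":0,"roll":-0.604},{"x":-245,"y":193,"z":0,"roll":-0.604}]' 38
python3 - <<'E'
from h import *
s=state();im=grab_frame("wrist");topng(im,"w15.png");C=cam("wrist",s)
print(s["position"],s["tcp_rot"],s["grip_width"]*93,tool(s,(.5253,-.0295,.062)))
for x in blobs(im,(105,120,40),(125,255,255),100)[0]: print(x,onz(C,x[1],.06))
E
```

```text
time_s: 51.45
position: [0.5235, -0.0292, 0.4108]
tcp_rot: [3.141, -0.0, 1.417]
contact_force: [-0.2, -0.5, -1.0]
grip_width: 0.409
grasp_force: 0.0
[ 0.52350109 -0.02916625  0.41083222] [ 3.14146462e+00 -4.09758897e-04  1.41740086e+00] 38.01119284559291 [ -0.19790262   1.78412189 181.83240201]
(np.int32(707), array([277.9, 188.1]), array([265, 172,  27,  33], dtype=int32)) [ 0.52511437 -0.03156387  0.06      ]
```

```bash
python3 -m creep '[{"x":0,"y":1,"z":45,"roll":-0.01},{"x":0,"y":1,"z":90,"roll":-0.01},{"x":0,"y":1,"z":130,"roll":-0.01},{"x":0,"y":1,"z":155,"roll":-0.01},{"x":0,"y":1,"z":172,"roll":-0.01},{"x":0,"y":1,"z":180,"roll":-0.01},{"x":0,"y":1,"z":180,"roll":-0.01},{"x":0,"y":1,"z":180,"roll":-0.01}]'
python3 -m creep '[{"x":0,"y":0,"z":0,"roll":0},{"x":0,"y":0,"z":0,"roll":0},{"x":0,"y":0,"z":0,"roll":0},{"x":0,"y":0,"z":0,"roll":0},{"x":0,"y":0,"z":0,"roll":0}]' 20 20
python3 -m creep '[{"x":0,"y":-1,"z":0,"roll":0},{"x":0,"y":-2,"z":0,"roll":0},{"x":0,"y":-2,"z":0,"roll":0}]'
python3 -m creep '[{"x":0,"y":-1,"z":0,"roll":0},{"x":0,"y":-2,"z":0,"roll":0},{"x":0,"y":-2,"z":0,"roll":0}]'
```

```text
time_s: 52.3
position: [0.5251, -0.0284, 0.2318]
tcp_rot: [3.14, -0.0, 1.432]
contact_force: [0.5, 0.1, 0.1]
grip_width: 0.409
grasp_force: 0.0
time_s: 52.8
position: [0.5251, -0.029, 0.2319]
tcp_rot: [3.14, -0.0, 1.432]
contact_force: [-1.9, 0.5, 6.2]
grip_width: 0.277
grasp_force: 20.0
time_s: 53.1
position: [0.5236, -0.0288, 0.2319]
tcp_rot: [3.138, -0.0, 1.432]
contact_force: [5.5, 0.3, 2.9]
grip_width: 0.275
grasp_force: 20.0
time_s: 53.4
position: [0.5228, -0.0287, 0.232]
tcp_rot: [3.133, -0.0, 1.432]
contact_force: [16.7, -1.1, -7.7]
grip_width: 0.273
grasp_force: 20.0
```

```bash
python3 -m creep '[{"x":0,"y":2,"z":0,"roll":0},{"x":0,"y":2,"z":0,"roll":0},{"x":0,"y":2,"z":0,"roll":0},{"x":0,"y":2,"z":0,"roll":0},{"x":0,"y":2,"z":0,"roll":0}]' 38
python3 -m creep '[{"x":0,"y":0,"z":-40,"roll":0},{"x":0,"y":0,"z":-85,"roll":0},{"x":0,"y":0,"z":-130,"roll":0},{"x":0,"y":0,"z":-175,"roll":0},{"x":0,"y":0,"z":-190,"roll":0},{"x":35,"y":-14,"z":-190,"roll":0},{"x":75,"y":-29,"z":-190,"roll":0},{"x":110,"y":-41,"z":-190,"roll":0},{"x":110,"y":-41,"z":-190,"roll":0},{"x":110,"y":-41,"z":-190,"roll":0}]' 45
python3 - <<'E'
from h import *
s=state();print(s["position"],s["tcp_rot"],tool(s,(.4996,.0855,.146)))
im=grab_frame("wrist");C=cam("wrist",s);topng(im,"w16.png")
for x in blobs(im,(0,150,80),(8,255,255),100)[0]+blobs(im,(105,120,40),(125,255,255),100)[0]: print(x,onz(C,x[1],.145))
E
```

```text
time_s: 53.9
position: [0.5223, -0.0286, 0.2305]
tcp_rot: [-3.141, 0.0, 1.432]
contact_force: [0.3, -1.1, 0.3]
grip_width: 0.41
grasp_force: 0.0
time_s: 54.9
position: [0.4969, 0.0865, 0.4201]
tcp_rot: [-3.141, 0.001, 1.434]
contact_force: [0.3, -0.9, 0.3]
grip_width: 0.485
grasp_force: 0.0
[0.49693692 0.08651103 0.4200577 ] [-3.14080634e+00  6.06618010e-04  1.43389736e+00] [ -0.47188793   2.99162988 107.0557667 ]
(np.int32(2702), array([288.3, 245.5]), array([273, 180,  38, 122], dtype=int32)) [0.50211888 0.05768798 0.145     ]
(np.int32(175), array([520.2, 275.4]), array([505, 272,  33,   7], dtype=int32)) [0.67245822 0.00961379 0.145     ]
(np.int32(545), array([318.9, 292.4]), array([310, 273,  21,  37], dtype=int32)) [0.52037249 0.01619968 0.145     ]
```

Bar is where expected; descend, grip, and lead it down.

```bash
python3 -m creep '[{"x":0,"y":3,"z":30,"roll":0},{"x":0,"y":3,"z":65,"roll":0},{"x":0,"y":3,"z":92,"roll":0},{"x":0,"y":3,"z":104,"roll":0},{"x":0,"y":3,"z":106,"roll":0},{"x":0,"y":3,"z":106,"roll":0},{"x":0,"y":3,"z":106,"roll":0}]' 42
python3 -m creep '[{"x":0,"y":0,"z":0,"roll":0},{"x":0,"y":0,"z":0,"roll":0},{"x":0,"y":0,"z":0,"roll":0},{"x":0,"y":0,"z":0,"roll":0},{"x":0,"y":0,"z":0,"roll":0},{"x":0,"y":0,"z":0,"roll":0}]' 8 12
python3 -m creep '[{"x":0,"y":16,"z":1,"roll":0},{"x":0,"y":31,"z":5,"roll":0},{"x":0,"y":45,"z":11,"roll":0},{"x":0,"y":59,"z":19,"roll":0},{"x":0,"y":71,"z":29,"roll":0},{"x":0,"y":81,"z":41,"roll":0},{"x":0,"y":89,"z":55,"roll":0},{"x":0,"y":95,"z":69,"roll":0},{"x":0,"y":98,"z":80,"roll":0},{"x":0,"y":99,"z":90,"roll":0}]'
python3 - <<'E'
from h import *
s=state();print(s["position"],tool(s,(.5985,.0715,.045)))
E
```

```text
time_s: 55.65
position: [0.501, 0.0853, 0.3166]
tcp_rot: [3.139, -0.001, 1.431]
contact_force: [-0.7, 0.2, 0.6]
grip_width: 0.451
grasp_force: 0.0
time_s: 56.25
position: [0.5003, 0.0856, 0.315]
tcp_rot: [3.141, -0.0, 1.432]
contact_force: [-0.8, 0.4, 2.9]
grip_width: 0.146
grasp_force: 12.0
time_s: 57.25
position: [0.5978, 0.0718, 0.2235]
tcp_rot: [-3.139, 0.0, 1.432]
contact_force: [-4.0, -0.6, 1.4]
grip_width: 0.147
grasp_force: 12.0
[0.5977997  0.07181418 0.22347334] [-0.14937364  1.12505652 11.47138642]
```

```bash
python3 -m creep '[{"x":0,"y":0.5,"z":3,"roll":0},{"x":0,"y":0.5,"z":6,"roll":0},{"x":0,"y":0.5,"z":9,"roll":0},{"x":0,"y":0.5,"z":9,"roll":0}]'
python3 -m creep '[{"x":0,"y":0,"z":1,"roll":0},{"x":0,"y":0,"z":2,"roll":0},{"x":0,"y":0,"z":2,"roll":0}]'
python3 -m creep '[{"x":0,"y":0,"z":1,"roll":0},{"x":0,"y":0,"z":2,"roll":0},{"x":0,"y":0,"z":2,"roll":0}]'
```

```text
time_s: 57.65
position: [0.598, 0.072, 0.2166]
tcp_rot: [-3.139, 0.0, 1.432]
contact_force: [-11.2, 0.8, 9.1]
grip_width: 0.144
grasp_force: 12.0
time_s: 57.95
position: [0.598, 0.0721, 0.2151]
tcp_rot: [-3.14, -0.0, 1.432]
contact_force: [-12.4, 0.6, 11.7]
grip_width: 0.148
grasp_force: 12.0
time_s: 58.25
position: [0.598, 0.0723, 0.2131]
tcp_rot: [-3.14, -0.0, 1.432]
contact_force: [-12.4, 1.6, 12.1]
grip_width: 0.147
grasp_force: 12.0
```

```bash
python3 -m creep '[{"x":0,"y":0,"z":-1,"roll":0},{"x":0,"y":0,"z":-1,"roll":0},{"x":0,"y":0,"z":-1,"roll":0},{"x":0,"y":0,"z":-1,"roll":0}]' 42
python3 -m creep '[{"x":0,"y":0,"z":-45,"roll":0},{"x":0,"y":0,"z":-90,"roll":0},{"x":0,"y":0,"z":-135,"roll":0},{"x":0,"y":0,"z":-180,"roll":0},{"x":0,"y":0,"z":-192,"roll":0},{"x":0,"y":0,"z":-192,"roll":0}]' 93
python3 - <<'E'
from h import *
import pickle
s=state();im=grab_frame("wrist");topng(im,"w17.png");C=cam("wrist",s);print(s["position"])
s1,im1=pickle.load(open("w1.pkl","rb"))
for a,CC in((im1,cam("wrist",s1)),(im,C)):
    m=blobs(a,(0,160,100),(8,255,255))[1]
    r=[]
    for v in range(170,206,4):
        us=np.nonzero(m[v,250:320])[0]+250; r.append((us.mean(),us.max()-us.min()+1))
    r=np.array(r);print(r.mean(0), onz(CC,(r[:,0].mean(),186),.045).round(4), [x[2] for x in blobs(a,(0,160,100),(8,255,255))[0]])
a=cv2.imread("pics/side0.png")[:,:,::-1];b=grab_frame("side")
c=cv2.imread("pics/scene0.png")[:,:,::-1];d=grab_frame("scene")
topng(b,"side_f.png");topng(d,"scene_f.png")
for n,f in(("side0",a),("side",b),("scene0",c),("scene",d)):
    for x in blobs(f,(0,160,120),(8,255,255),25)[0]: print(n,x)
    for x in blobs(f,(105,100,60),(125,255,255),40)[0]: print(n,"blue",x)
E
```

```text
time_s: 58.65
position: [0.599, 0.0717, 0.213]
tcp_rot: [3.141, -0.0, 1.432]
contact_force: [-0.6, -0.4, -0.7]
grip_width: 0.428
grasp_force: 0.0
time_s: 59.25
position: [0.5995, 0.0717, 0.4081]
tcp_rot: [3.136, -0.001, 1.432]
contact_force: [-0.1, -0.6, -0.1]
grip_width: 0.919
grasp_force: 0.0
[0.59948402 0.07174241 0.40805699]
[279.          14.55555556] [0.5975 0.0669 0.045 ] [array([162, 158, 126,  97], dtype=int32)]
[272.05555556  14.88888889] [0.5977 0.0692 0.045 ] [array([158, 161, 122,  94], dtype=int32), array([423, 279,  11,   4], dtype=int32)]
side0 (np.int32(111), array([282.2, 208.9]), array([264, 200,  30,  14], dtype=int32))
side0 blue (np.int32(79), array([270.4, 224. ]), array([267, 218,   8,  13], dtype=int32))
side0 blue (np.int32(71), array([241.5, 312.1]), array([231, 309,  23,   7], dtype=int32))
side (np.int32(128), array([282.8, 209.4]), array([264, 200,  30,  18], dtype=int32))
side blue (np.int32(93), array([269.5, 223.7]), array([266, 218,   8,  13], dtype=int32))
scene0 (np.int32(310), array([300.3, 217.9]), array([283, 195,  40,  38], dtype=int32))
scene0 blue (np.int32(113), array([267. , 218.5]), array([263, 212,   9,  14], dtype=int32))
scene0 blue (np.int32(112), array([166.7, 259.4]), array([151, 253,  27,  14], dtype=int32))
scene (np.int32(316), array([300.6, 218.2]), array([283, 195,  40,  37], dtype=int32))
scene blue (np.int32(108), array([361.7, 185.4]), array([352, 180,  21,  12], dtype=int32))
scene blue (np.int32(109), array([266.4, 217.5]), array([262, 211,  10,  14], dtype=int32))
```

```bash
python3 - <<'E'
from h import *
f=grab_frame("scene");C=cam("scene");ok=[]
for nm,lo,hi in(("yel",(20,40,80),(36,255,255)),("blue",(105,80,60),(125,255,255))):
    for x in blobs(f,lo,hi,60)[0]:
        X=onz(C,x[1],.025);print(nm,x[0],x[2],X.round(3))
        if .47<X[0]<.63 and .24<X[1]<.43: ok.append(nm)
print(ok)
if set(ok)=={"yel","blue"}: print(hand_in())
E
```

```text
yel 175 [132   0  36  12] [-0.572  0.188  0.025]
yel 67 [160   0  19   8] [-0.55   0.262  0.025]
yel 267 [371 157  27  22] [0.561 0.358 0.025]
yel 138 [112 232 109  66] [ 0.465 -0.276  0.025]
yel 100 [ 89 270  40  84] [ 0.501 -0.473  0.025]
blue 140 [351 179  22  13] [0.568 0.268 0.025]
blue 122 [262 211  10  15] [ 0.504 -0.015  0.025]
['yel', 'blue']
the job is handed in; nothing more can be done
None
```

I handed the job in: I measured yellow, then blue (there was no red block), and both are in the tray. The jaw is parked against its stop and the lever is down. The roughly 6 mm anvil presses were judged from jaw travel and contact force, not read directly.

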